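# Clamp a chilled paraffin block in the sliding microtome

### The arm

A 7-joint arm with a two-finger parallel gripper is mounted at the origin on the work surface. World frame = base frame: x ahead of the robot, y to its left, z up, the work surface at z = 0. Lengths are in m, angles in rad, forces in N, time in s.
With the tool pointing down it reaches from about 0.35 to 0.9 m from the base axis. Payload 8.1 kg.
Tool frame: the origin (TCP) lies between the finger pads; the fingertips stand 22 mm ahead of it and the grasp point (between the pads) lies 3 mm ahead of it; z points along the fingers, x is the direction in which the jaws open and shut, and the axes are right-handed (so a half turn about z gives the same grasp; the last joint's range is limited). The gripper opens to 92 mm and grips with 3 to 60 N. Pads are 19 mm wide; open, the fingers measure 130 mm over their backs; the gripper's body (75 mm by 190 mm) begins 47 mm behind the grasp point.
Start: joints at [-1.309, 0.434, 0.025, 1.573, -0.012, 1.134, -0.075], TCP at [0.223, 0.584, 0.249] pointing down, gripper open.
Joint ranges: [-2.62, 2.62], [-0.44, 2.09], [-1.27, 1.32], [0.08, 2.57], [-1.32, 4.46], [0.12, 2], [-2.74, 2.74]. Speed limits (rad/s): [2.22, 2.22, 3.01, 3.01, 3.14, 3.14, 3.14].

### API

Orientations are given as a unit quaternion [w, x, y, z].
In Python, from plant import ctrl, vision, hand_in gives the robot as it stands.
- The arm moves only by the shell command python3 -m inch 'ROWS'. ROWS is JSON, a list of rows, each an object with "jaw": the closure, from -1 (fully open) to 1 (shut); "slide": the shift along the world's x, y, z in units of 0.25 m (1.0 is 0.25 m), a list of three; "spin": the turn about the world's z in units of 0.5 rad (1.0 is 0.5 rad). In form: [{"jaw": jaw, "slide": [dx, dy, dz], "spin": spin}, ...]. A call has exactly 8 rows; each row shifts and turns the commanded pose from where the row before left it; what a row does not reach is not made up. A row lasts 1/12 s, in which the tool goes at most 41.7 mm and 7.16 degrees, less where a joint would pass 70% of its speed; a pose out of reach is approached as far as the arm can. A call with a number of a shift or a turn outside -1 to 1 is refused whole. A call with a gripper value outside its range is refused whole. The fingers move at their own pace and stop on an object; the grip force is fixed at half the most. Time passes only in rows, so rows that do not move let the fingers close, or fill a call up. It gives the time, the measured TCP pose, the force and the opening at its end, in the units of the state.
- ctrl.observe(): the state, without advancing time (a new reading comes with each control period).
- vision.snapshot(name): name is "scene" or "side" or "wrist"; returns the picture (400x640x3 uint8, red, green, blue); there is no depth.
- vision.get_calibration(name): a dict with "K" (3x3 intrinsics, pixels), "rvec" (rotation vector, rad) and "tvec" (3), from world to camera coordinates, as OpenCV has them. Camera axes: x right, y down, z forward; pixel columns grow to the right and rows downward; lengths in m; the calibration is good to about 2 mm. The wrist camera is an equidistant fisheye: a pixel r from the principal point sees the ray r / f radians off the axis. A picture is of the moment at which its call begins: read the wrist's pose just before it. get_calibration takes no time and is no camera call; for the wrist camera it gives the pose at the moment of the call.
- hand_in(): hands the job in, once; it reports no verdict.
The state is a dict: "t": time; "q": joint angles; "dq": joint speeds; "effort": joint torques, N m; "eef_pos": TCP position; "tcp_rot": TCP orientation; "ft_force": force on the tool from outside, world axes, zero at the start; "torque": the same for the moment, N m; "gripper_width": finger opening in m.
Only numpy, scipy, OpenCV 4.12 (cv2) and the standard library are available. Lean on these libraries where they do the work, as an engineer would, in place of code of your own. Each camera call takes 0.05 s, during which the arm holds its last target.

### The job

Take the small tissue cassette from the cold plate and lay it flat, wax side up and lengthwise, on the bed of the sliding microtome's specimen clamp between the two jaws. Then run the moving jaw up with its knurled knob until the cassette is nipped squarely against the end jaw, firmly enough to stay clamped when you let go but without forcing it, since the cassette cracks. Leave everything else as it is.

Things in the scene. Friction and masses are not known exactly. Their poses are not given: they have to be found in the camera images.
- cassette: the only small cassette: white plastic base 41 x 28.5 x 6.8 mm with a wax block 33 x 24.5 x 8 mm centred on top (about 25 g), wax up on the cold plate beside two far larger ones. Origin: centre of its underside; x along its length, z up. Either end may go first. It is clamped by its short ends; a jaw force of 8 to 18 N holds it properly, over 25 N cracks it.
- bed (a point): point on top of the level clamp bed (steel bar 34 mm wide, 135 mm above the table), at the foot of the fixed end jaw, mid width. x points along the bed from the moving jaw to the end jaw, z up. The bed is clear to -x up to the moving jaw. The end jaw (44 mm wide, 10 mm high, 15 mm thick) stands there to +x; the parked knife carriage begins 80 mm to +x, 65 mm high above the bed.
- end_jaw: the fixed end jaw; its origin and axes are those of bed. Its steel facing (44 mm wide, 10 mm high) is set out by two screws to suit the make of cassette: the face that meets the cassette stands anywhere from 0 to 5 mm in front (-x) of the origin, which is not measured, and does not yield.
- jaw: the moving jaw: aluminium carriage 52 x 48 mm, its top 16.5 mm above the bed, with a 44 x 10 mm steel pressure plate in front, spring-backed, 22 N per mm, giving 2.5 mm at most. Origin: on the bed at the unloaded plate's face, axes as bed. It starts some 55 to 70 mm from bed. Its slide is stiff and self-holding: it stays where left, also clamped, and cannot be pushed with under 30 N.
- knob_grip (a point): centre of the upright knurled round black knob (36 mm across, 26 mm high) on the moving jaw's carriage, 34 mm behind its face; this point is 33 mm above the bed. Endless; turned clockwise seen from above it carries the jaw and itself towards the end jaw, 6 mm per radian. Turning takes about 0.2 N m with the jaws empty, and 0.006 N m more per newton on the cassette.
- microtome: the sliding microtome, fixed: white enamelled base 400 x 240 x 62 mm, front (a black dial) towards the robot; the knife guideway, 118 mm high, runs along its right side (-y) with the knife carriage, 200 mm high, parked at the far end. Origin: centre of its underside.
- cold_plate: flat cold plate 250 x 170 mm, fixed, its aluminium top 48 mm above the table, with the three cassettes in a row along its x, about 80 mm apart. Origin: centre of its underside.
- mega_a: large cassette 75 x 52 mm, 19 mm high with its wax, on the cold plate. To be left alone.
- mega_b: a second large cassette, the same. To be left alone.
- forceps: steel forceps, 130 mm, lying on the table. To be left alone.
- brush: section brush, 170 mm, lying. To be left alone.
- blade_box: blade dispenser 75 x 42 x 16 mm. To be left alone.
- slide_box: slide box 175 x 85 x 33 mm. To be left alone.
- bottle: amber bottle, 60 mm across, 150 mm high. To be left alone.
- jar: white jar, 64 mm across, 85 mm high. To be left alone.
Not all that is in view belongs to the job. What is shaped like the cassette but orange is not meant.

How it is judged:
On the way, in this order (a step that is already met when the one before it is completed fails the run):
1. the cassette lies flat and lengthwise on the bed between the open jaws, let go (z of cassette in the frame of bed between -0.003 and 0.003 m and x of cassette in the frame of bed between -0.045 and -0.015 m and y of cassette in the frame of bed between -0.012 and 0.012 m and angle between the x axis of cassette and the x axis of bed, either way round below 0.25 rad and angle between cassette's own z axis and vertical below 0.1 rad and contact force between the fingers and cassette below 0.1 N and contact force between jaw and cassette below 2 N), for 0.2 s.
2. the jaw nips the cassette against the end jaw (contact force between each of jaw, end_jaw and cassette above 5 N), for 0.2 s.
At the end, for the whole second after the job is handed in: The cassette lies flat on the clamp bed (within 3 mm, 0.06 rad), wax up, lengthwise and square to the jaws (0.06 rad), within 10 mm of the bed's middle line, held between the moving and the end jaw with 6 to 20 N, at rest and let go (contact force between jaw and cassette between 6 and 20 N and contact force between end_jaw and cassette above 6 N and z of cassette in the frame of bed between -0.003 and 0.003 m and y of cassette in the frame of bed between -0.01 and 0.01 m and angle between the x axis of cassette and the x axis of bed, either way round below 0.06 rad and angle between cassette's own z axis and vertical below 0.06 rad and linear speed of cassette below 0.01 m/s); the robot touches nothing.
It fails at once if the cassette is crushed by a jaw (over 25 N) (contact force between any of jaw, end_jaw and cassette above 25 N).
It fails at once if another thing is disturbed (moved over 20 mm) (distance of any of mega_a, mega_b, forceps, brush, blade_box, slide_box, bottle, jar from where it was at the start of the episode above 0.02 m).
It also fails if it takes over 72 s, if anything falls off the work surface, if the arm or the gripper's body presses on something with over 40 N, if the wrist force passes 120 N, or if a joint passes its speed limit or range.

## Working session

There is one attempt and no reset: what is moved stays moved. The work goes in short steps, Python scripts to look and compute and a shell command to move; the robot and the scene stay as the last step left them, time stands still between calls to the robot, and variables do not carry over. Pictures are saved under pics/ and viewed, and the job is handed in when it is done.

```bash
ls; mkdir -p pics; python3 - <<'E'
from plant import ctrl, vision
import cv2
print(ctrl.observe())
for n in ["scene","side","wrist"]:
    c=vision.get_calibration(n); print(n,c)
    im=vision.snapshot(n); cv2.imwrite(f"pics/{n}0.png",im[:,:,::-1])
E
```

```text
pics
{'t': 0.0, 'q': array([-1.30859585,  0.43518732,  0.02499233,  1.57407952, -0.01159348,
        1.13402047, -0.07511169]), 'dq': array([-1.15730723e-03,  1.55200003e-03, -1.97332292e-04,  3.57275032e-04,
        2.64152057e-04, -2.93223137e-04,  3.13618576e-05]), 'effort': array([ 5.98166334e-04, -6.67842293e+01,  9.85074006e-01, -3.14461255e+01,
       -6.05414459e-02,  4.29993134e-02,  1.91194786e-04]), 'eef_pos': array([0.22287009, 0.58340406, 0.24797414]), 'tcp_rot': array([ 5.00682460e-04,  8.23666159e-01,  5.67074473e-01, -5.91373855e-04]), 'ft_force': array([ 0.31793454,  0.55993027, -0.03984238]), 'torque': array([ 0.01263689, -0.00358049,  0.02287067]), 'gripper_width': 0.09190281082729351}
scene {'K': array([[441.54078725,   0.        , 317.42375595],
       [  0.        , 441.54078725, 202.10092085],
       [  0.        ,   0.        ,   1.        ]]), 'rvec': array([ 0.99231841,  2.69712557, -0.75302538]), 'tvec': array([ 0.38558094, -0.20684125,  1.52501183])}
side {'K': array([[366.12951752,   0.        , 318.47824722],
       [  0.        , 366.12951752, 199.30342968],
       [  0.        ,   0.        ,   1.        ]]), 'rvec': array([ 0.74515423, -2.66745342,  1.01922895]), 'tvec': array([0.42411064, 0.28296156, 1.16926831])}
wrist {'K': array([[309.70691629,   0.        , 321.19081563],
       [  0.        , 309.70691629, 199.19546631],
       [  0.        ,   0.        ,   1.        ]]), 'rvec': array([-2.40353767, -1.65574405, -0.21393536]), 'tvec': array([-0.62500538, -0.0322262 ,  0.38917326])}
```

View pics/scene0.png

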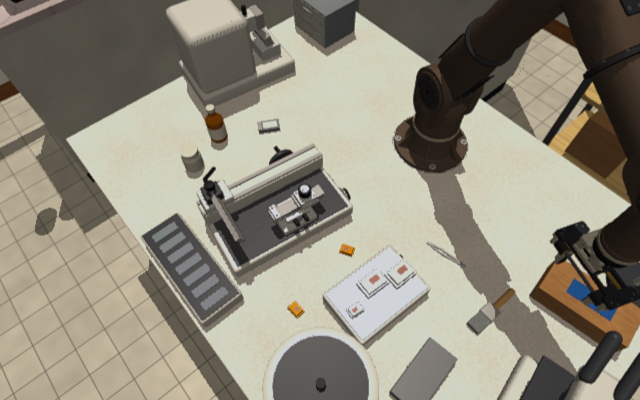

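View pics/side0.png

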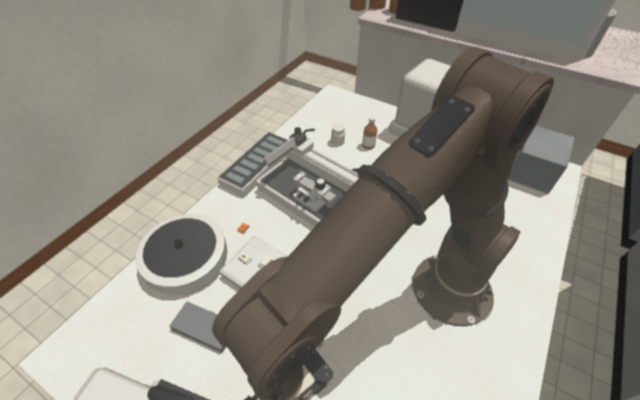

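View pics/wrist0.png

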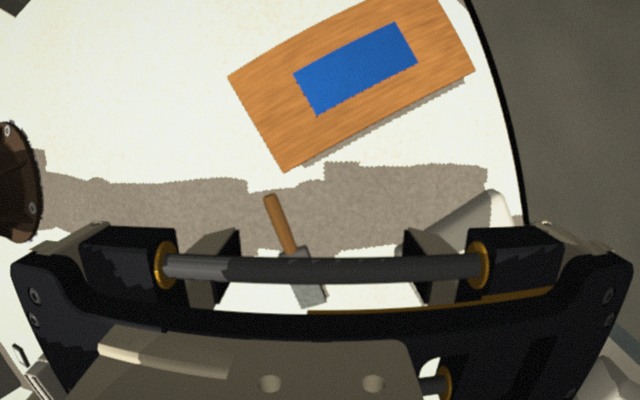

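The small white cassette is at scene (355,311) on the cold plate. The two large ones are at (373,283) and (401,273), and the two orange decoys lie on the table at (347,250) and (297,309). The microtome is at (280,205), with its black knob at (305,190). I'll enlarge crops to confirm this.

```bash
cat > h.py <<'E'
import numpy as np, cv2
from plant import ctrl, vision
from scipy.spatial.transform import Rotation as R
def cal(n):
    c=vision.get_calibration(n); return c['K'],cv2.Rodrigues(c['rvec'])[0],np.asarray(c['tvec']).ravel()
def ray(n,uv,c=None):
    K,Rm,t=c or cal(n); x=(uv[0]-K[0,2])/K[0,0]; y=(uv[1]-K[1,2])/K[1,1]
    if n=='wrist':
        r=np.hypot(x,y); s=np.sin(r)/r if r>1e-9 else 1; d=np.array([x*s,y*s,np.cos(r)])
    else: d=np.array([x,y,1.]); 
    d/=np.linalg.norm(d); return -Rm.T@t, Rm.T@d
def onz(n,uv,z,c=None):
    o,d=ray(n,uv,c); return o+d*(z-o[2])/d[2]
def proj(n,P,c=None):
    K,Rm,t=c or cal(n); p=Rm@np.asarray(P,float)+t
    if n=='wrist':
        rr=np.hypot(p[0],p[1]); th=np.arctan2(rr,p[2]); k=th/max(rr,1e-9); return np.array([K[0,0]*p[0]*k+K[0,2],K[1,1]*p[1]*k+K[1,2]])
    return np.array([K[0,0]*p[0]/p[2]+K[0,2],K[1,1]*p[1]/p[2]+K[1,2]])
def tri(obs):
    A=np.zeros((3,3));b=np.zeros(3)
    for o,d in obs:
        M=np.eye(3)-np.outer(d,d);A+=M;b+=M@o
    X=np.linalg.solve(A,b); return X,[np.linalg.norm(np.cross(X-o,d)) for o,d in obs]
E
python3 - <<'E'
from h import *
s=cv2.imread('pics/scene0.png')
cv2.imwrite('pics/c1.png',cv2.resize(s[140:340,190:450],None,fx=3,fy=3,interpolation=cv2.INTER_CUBIC))
for uv,z in [((355,311),.06),((373,283),.06),((401,273),.06),((305,190),.17),((295,212),.135),((445,253),0),((490,310),0)]: print(uv,onz('scene',uv,z).round(3))
print(-cal('scene')[1].T@cal('scene')[2],-cal('side')[1].T@cal('side')[2],-cal('wrist')[1].T@cal('wrist')[2],cal('wrist')[1])
E
```

```text
(355, 311) [0.611 0.281 0.06 ]
(373, 283) [0.521 0.256 0.06 ]
(401, 273) [0.443 0.285 0.06 ]
(305, 190) [ 0.513 -0.04   0.17 ]
(295, 212) [ 0.567 -0.02   0.135]
(445, 253) [0.274 0.314 0.   ]
(490, 310) [0.31 0.51 0.  ]
[0.90171463 0.49611054 1.20743617] [0.07022499 0.70676434 1.05956504] [0.15879399 0.60927253 0.38318475] [[ 0.35659879  0.93425577 -0.00185952]
 [ 0.90303004 -0.34416849  0.25706962]
 [ 0.23952879 -0.09334992 -0.9663911 ]]
```

View pics/c1.png

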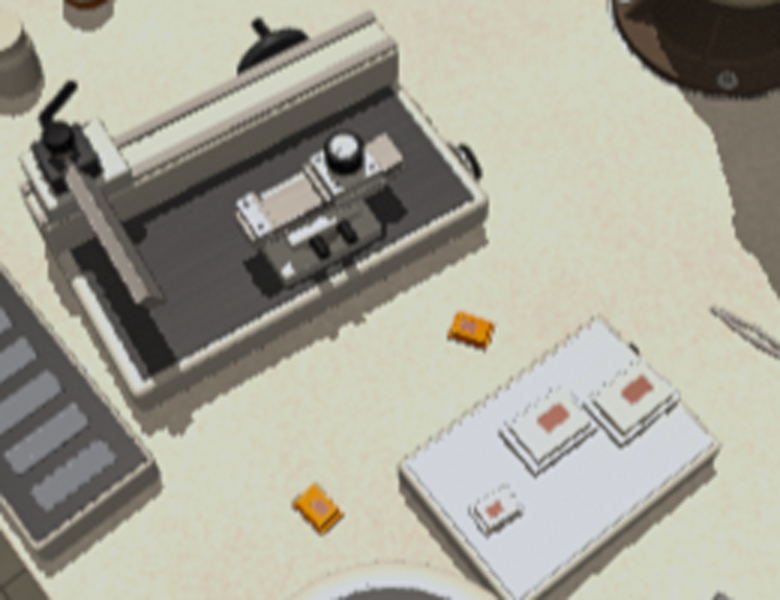

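The crop confirms it: the small white cassette is at (355.7,310), in a row with the two megas. The orange ones are off the plate. Next I'll bring the wrist camera over the area between the plate and the microtome.

```bash
python3 -m inch '[{"jaw":-1,"slide":[0.105,-0.12,0.0125],"spin":0},{"jaw":-1,"slide":[0.105,-0.12,0.0125],"spin":0},{"jaw":-1,"slide":[0.105,-0.12,0.0125],"spin":0},{"jaw":-1,"slide":[0.105,-0.12,0.0125],"spin":0},{"jaw":-1,"slide":[0.105,-0.12,0.0125],"spin":0},{"jaw":-1,"slide":[0.105,-0.12,0.0125],"spin":0},{"jaw":-1,"slide":[0.105,-0.12,0.0125],"spin":0},{"jaw":-1,"slide":[0.105,-0.12,0.0125],"spin":0}]'; python3 -m inch '[{"jaw":-0.2,"slide":[0.105,-0.12,0.0125],"spin":0},{"jaw":-0.2,"slide":[0.105,-0.12,0.0125],"spin":0},{"jaw":-0.2,"slide":[0.105,-0.12,0.0125],"spin":0},{"jaw":-0.2,"slide":[0.105,-0.12,0.0125],"spin":0},{"jaw":-0.2,"slide":[0.105,-0.12,0.0125],"spin":0},{"jaw":-0.2,"slide":[0.105,-0.12,0.0125],"spin":0},{"jaw":-0.2,"slide":[0.05,-0.06,0.0125],"spin":0},{"jaw":-0.2,"slide":[0,0,0],"spin":0}]'
python3 - <<'E'
from h import *
import pickle
o=ctrl.observe();print(o['eef_pos'],o['t'],o['gripper_width'])
c=cal('wrist');im=vision.snapshot('wrist')[:,:,::-1];cv2.imwrite('pics/w1.png',im);pickle.dump(c,open('w1.pkl','wb'))
E
```

```text
t: 0.82
eef_pos: [0.4339, 0.3421, 0.2739]
tcp_rot: [-0.0, 0.824, 0.567, -0.0]
ft_force: [1.9, 0.8, -0.3]
gripper_width: 0.0915
t: 1.48
eef_pos: [0.606, 0.1426, 0.2958]
tcp_rot: [0.002, 0.826, 0.564, -0.0]
ft_force: [0.2, -0.1, 0.2]
gripper_width: 0.0553
[0.60600121 0.14264672 0.29581168] 1.4833 0.05534238498935893
```

View pics/w1.png

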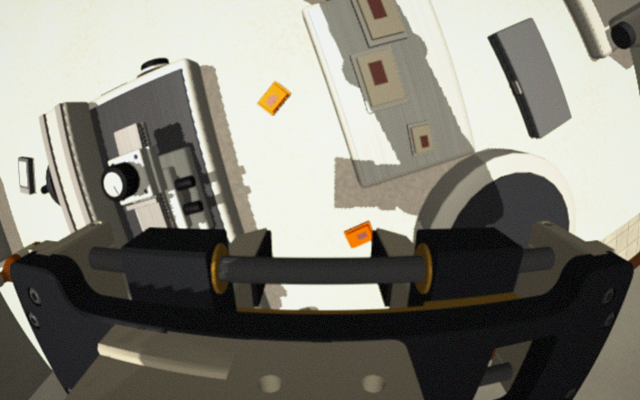

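The wrist view shows the small cassette at (423,140), the knob at (121,181), and the end jaw hidden behind the gripper. I'll crop the cassette and measure it against the scene view.

```bash
python3 - <<'E'
from h import *
import pickle
w=cv2.imread('pics/w1.png');s=cv2.imread('pics/scene0.png')
a=cv2.resize(w[110:170,385:465],(400,300),interpolation=cv2.INTER_CUBIC)
b=cv2.resize(s[290:330,335:375],(400,400),interpolation=cv2.INTER_CUBIC)[50:350]
cv2.imwrite('pics/c2.png',np.hstack([a,b]))
c=pickle.load(open('w1.pkl','rb'))
c1=[(425,142)];print('wax',tri([ray('wrist',(425,142),c),ray('scene',(354.5,309.5))]))
print('knob',tri([ray('wrist',(121,181),c),ray('scene',(304.5,189.5))]))
E
```

```text
wax (array([0.61129421, 0.27757971, 0.06419837]), [np.float64(0.000799694381478292), np.float64(0.0007996943814781875)])
knob (array([ 0.51449946, -0.04084816,  0.16876467]), [np.float64(0.0026233471691841175), np.float64(0.0026233471691842003)])
```

View pics/c2.png

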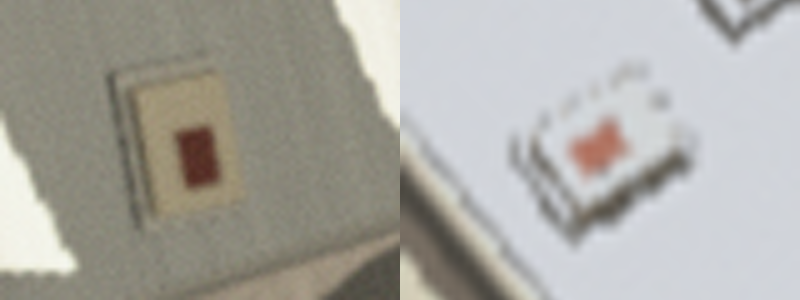

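```bash
python3 - <<'E'
from h import *
import pickle
c=pickle.load(open('w1.pkl','rb'))
P=[onz('wrist',(385+x/5-.4,110+y/5-.4),.0628,c) for x,y in [(135,85),(218,70),(240,203),(155,218)]]
P=np.array(P);print(P.round(4));print('centre',P.mean(0),'L',np.linalg.norm(P[0]-P[3]),np.linalg.norm(P[1]-P[2]),'W',np.linalg.norm(P[0]-P[1]),np.linalg.norm(P[2]-P[3]))
for i,j in [(0,3),(1,2)]:d=P[j]-P[i];print('len yaw',np.degrees(np.arctan2(d[1],d[0])))
for i,j in [(0,1),(3,2)]:d=P[j]-P[i];print('wid yaw',np.degrees(np.arctan2(d[1],d[0])))
o=ctrl.observe();q=o['tcp_rot'];x=R.from_quat([*q[1:],q[0]]).as_matrix()[:,0];print('toolx',np.degrees(np.arctan2(x[1],x[0])),o['q'].round(2))
# bed dir: from scene, bar edges at z .135
for a,b in [((243,215),(343,152))]:
  A=onz('scene',(190+243/3,140+215/3),.145);B=onz('scene',(190+343/3,140+152/3),.18);d=A-B;print(A,B,np.degrees(np.arctan2(d[1],d[0])))
A=onz('scene',(190+143/3,140+390/3),.06);B=onz('scene',(190+485/3,140+212/3),.06);d=A-B;print('base front edge',A,B,np.degrees(np.arctan2(d[1],d[0])))
E
```

```text
[[0.5886 0.2672 0.0628]
 [0.592  0.2888 0.0628]
 [0.6252 0.2838 0.0628]
 [0.6212 0.2614 0.0628]]
centre [0.6067426  0.27530165 0.0628    ] L 0.03312633493938846 0.03356989121685362 W 0.02194922809395827 0.022777682598484072
len yaw -10.044821586037902
len yaw -8.6223092235154
wid yaw 81.17083929595054
wid yaw 80.03682347133112
toolx 68.80425987942809 [-0.49  0.4   0.23  1.53 -0.09  1.23  0.96]
[ 0.62021143 -0.0596911   0.145     ] [ 0.51939594 -0.03467295  0.18      ] -13.93685848900228
base front edge [ 0.78094218 -0.01544054  0.06      ] [0.41219733 0.05047391 0.06      ] -10.134783097877284
```

```bash
python3 -m inch '[{"jaw":-0.2,"slide":[0.04,0.098,-0.096],"spin":0.083},{"jaw":-0.2,"slide":[0.04,0.098,-0.096],"spin":0.083},{"jaw":-0.2,"slide":[0.04,0.098,-0.096],"spin":0.083},{"jaw":-0.2,"slide":[0.04,0.098,-0.096],"spin":0.083},{"jaw":-0.2,"slide":[0.04,0.098,-0.096],"spin":0.083},{"jaw":-0.2,"slide":[0,0,0],"spin":0},{"jaw":-0.2,"slide":[0,0,0],"spin":0},{"jaw":-0.2,"slide":[0,0,0],"spin":0}]'
python3 - <<'E'
from h import *
import pickle
o=ctrl.observe();print(o['eef_pos'],o['t'],o['ft_force'],o['torque'])
c=cal('wrist');im=vision.snapshot('wrist')[:,:,::-1];cv2.imwrite('pics/w2.png',im);pickle.dump(c,open('w2.pkl','wb'))
E
```

```text
t: 2.2
eef_pos: [0.6523, 0.272, 0.1756]
tcp_rot: [-0.0, 0.76, 0.65, -0.0]
ft_force: [1.0, -0.5, 0.0]
gripper_width: 0.0547
[0.65228593 0.27195153 0.1755555 ] 2.2 [ 0.96189804 -0.45373126  0.03502312] [-0.04144495 -0.05003772 -0.01841608]
```

View pics/w2.png

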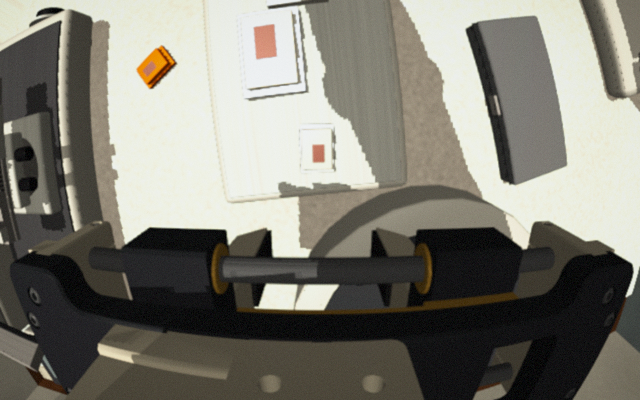

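The cassette is at (318,147), nearly square to the picture. I'll enlarge it to confirm and to measure its corners.

```bash
python3 - <<'E'
from h import *
w=cv2.imread('pics/w2.png')
cv2.imwrite('pics/c3.png',cv2.resize(w[110:185,280:360],None,fx=8,fy=8,interpolation=cv2.INTER_CUBIC))
E
```

```text
(no output)
```

View pics/c3.png

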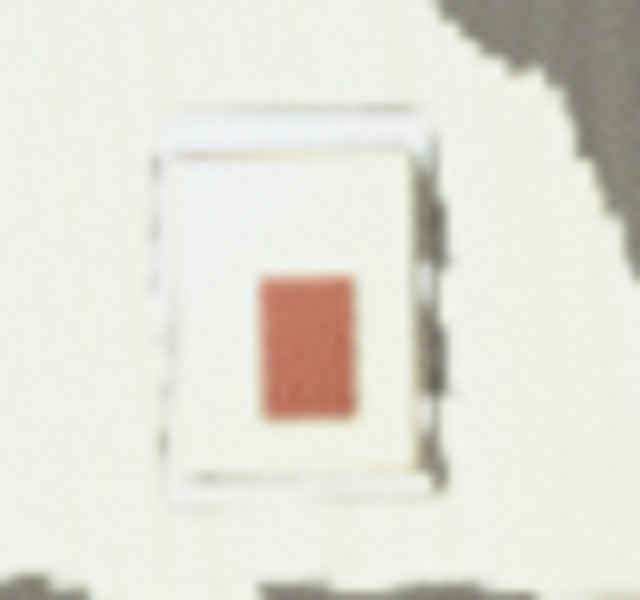

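```bash
python3 - <<'E'
from h import *
import pickle
c=pickle.load(open('w2.pkl','rb'));c1=pickle.load(open('w1.pkl','rb'))
def go(L,z):
    P=np.array([onz('wrist',(280+x/8-.45,110+y/8-.45),z,c) for x,y in L])
    print(z,'centre',P.mean(0).round(4),[np.linalg.norm(P[i]-P[j]).round(4) for i,j in [(0,3),(1,2),(0,1),(3,2)]])
    for i,j in [(0,3),(1,2)]:d=P[j]-P[i];print('len yaw',np.degrees(np.arctan2(d[1],d[0])))
    for i,j in [(0,1),(3,2)]:d=P[j]-P[i];print('wid yaw',np.degrees(np.arctan2(d[1],d[0])))
go([(172,155),(412,150),(418,472),(178,480)],.0628)
go([(160,107),(432,108),(440,492),(170,503)],.0530)
a=((172+412+418+178)/4,(155+150+472+480)/4)
print(tri([ray('wrist',(280+a[0]/8-.45,110+a[1]/8-.45),c),ray('wrist',(385+187/5-.4,110+144/5-.4),c1)]))
o=ctrl.observe();q=o['tcp_rot'];M=R.from_quat([*q[1:],q[0]]).as_matrix();x=M[:,0];print(M[:,2].round(4),'toolx',np.degrees(np.arctan2(x[1],x[0])),o['eef_pos'])
E
```

```text
0.0628 centre [0.6077 0.2759 0.0628] [np.float64(0.0329), np.float64(0.0326), np.float64(0.0238), np.float64(0.0243)]
len yaw -8.463843007524236
len yaw -7.621802213829854
wid yaw 82.09893528226921
wid yaw 82.93081936596705
0.053 centre [0.6075 0.2764 0.053 ] [np.float64(0.0417), np.float64(0.0404), np.float64(0.028), np.float64(0.0285)]
len yaw -8.098787371236508
len yaw -7.430584465682961
wid yaw 80.68452378310286
wid yaw 83.37866929381732
(array([0.60755421, 0.27594502, 0.05969274]), [np.float64(0.0003762001753531388), np.float64(0.00037620017535319706)])
[ 9.e-04  0.e+00 -1.e+00] toolx 80.95636558163284 [0.65293003 0.27115719 0.17649142]
```

```bash
python3 -m inch '[{"jaw":-0.2,"slide":[-0.045,0.005,-0.066],"spin":0.018},{"jaw":-0.2,"slide":[-0.045,0.005,-0.066],"spin":0.018},{"jaw":-0.2,"slide":[-0.045,0.005,-0.066],"spin":0},{"jaw":-0.2,"slide":[-0.045,0.005,-0.066],"spin":0},{"jaw":-0.2,"slide":[0,0,0],"spin":0},{"jaw":-0.2,"slide":[0,0,0],"spin":0},{"jaw":-0.2,"slide":[0,0,0],"spin":0},{"jaw":-0.2,"slide":[0,0,0],"spin":0}]'
python3 - <<'E'
from h import *
import pickle
o=ctrl.observe();print(o['eef_pos'],o['t'],o['ft_force'],o['torque'])
im=vision.snapshot('wrist')[:,:,::-1];cv2.imwrite('pics/w3.png',im)
im=vision.snapshot('scene')[:,:,::-1];cv2.imwrite('pics/s3.png',cv2.resize(im[250:350,280:440],None,fx=5,fy=5,interpolation=cv2.INTER_CUBIC))
E
```

```text
t: 2.92
eef_pos: [0.6099, 0.2761, 0.1116]
tcp_rot: [0.001, 0.755, 0.656, 0.002]
ft_force: [1.4, 0.6, -0.1]
gripper_width: 0.0553
[0.60985571 0.27613534 0.11157085] 2.9167 [ 1.44040168  0.64847462 -0.10420123] [ 0.05091641 -0.00754683  0.02432474]
```

View pics/w3.png

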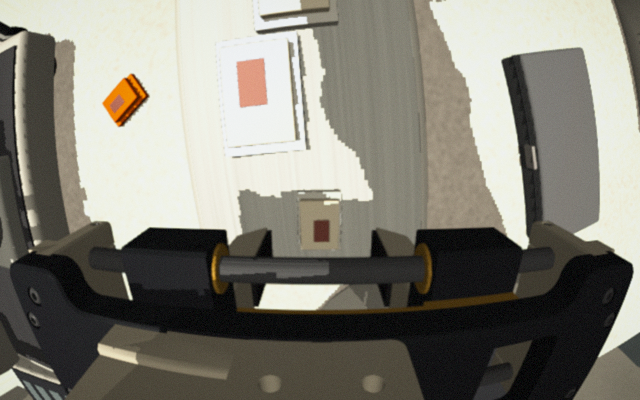

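View pics/s3.png

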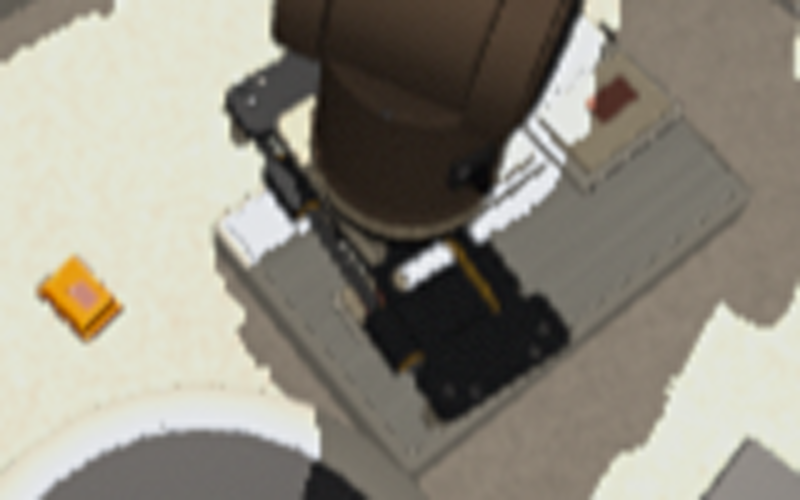

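The cassette sits between the fingers at (320,222). I'll go down and then close.

```bash
python3 -m inch '[{"jaw":-0.2,"slide":[-0.008,0,-0.04],"spin":0},{"jaw":-0.2,"slide":[0,0,-0.04],"spin":0},{"jaw":-0.2,"slide":[0,0,-0.03],"spin":0},{"jaw":-0.2,"slide":[0,0,-0.02],"spin":0},{"jaw":-0.2,"slide":[0,0,-0.01],"spin":0},{"jaw":-0.2,"slide":[0,0,-0.01],"spin":0},{"jaw":-0.2,"slide":[0,0,0],"spin":0},{"jaw":-0.2,"slide":[0,0,0],"spin":0}]'
```

```text
t: 3.68
eef_pos: [0.6061, 0.2764, 0.0721]
tcp_rot: [0.0, 0.755, 0.656, 0.0]
ft_force: [-0.8, 0.2, 1.0]
gripper_width: 0.0551
```

```bash
python3 -m inch '[{"jaw":1,"slide":[0,0,0],"spin":0},{"jaw":1,"slide":[0,0,0],"spin":0},{"jaw":1,"slide":[0,0,0],"spin":0},{"jaw":1,"slide":[0,0,0],"spin":0},{"jaw":1,"slide":[0,0,0.03],"spin":0},{"jaw":1,"slide":[0,0,0.1],"spin":0},{"jaw":1,"slide":[0,0,0.15],"spin":0},{"jaw":1,"slide":[0,0,0.15],"spin":0}]'
python3 - <<'E'
from h import *
im=vision.snapshot('wrist')[:,:,::-1];cv2.imwrite('pics/w4.png',im)
E
```

```text
t: 4.35
eef_pos: [0.6052, 0.276, 0.1805]
tcp_rot: [-0.0, 0.755, 0.656, -0.001]
ft_force: [0.7, 0.4, 0.4]
gripper_width: 0.0265
```

View pics/w4.png

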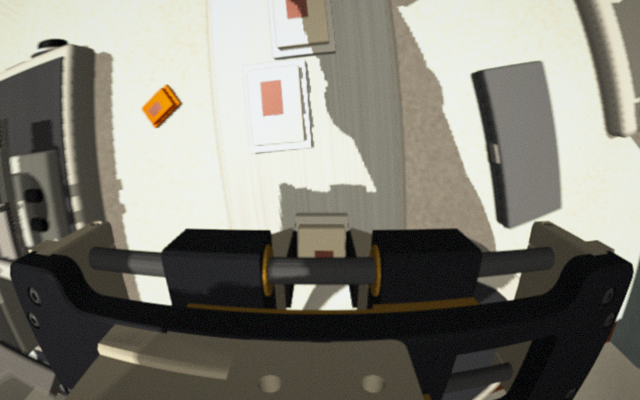

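Gripped at 26.5 mm and flat. Next I'll go over the microtome and measure the jaws.

```bash
python3 -m inch '[{"jaw":1,"slide":[0.024,-0.14,0.054],"spin":0},{"jaw":1,"slide":[0.024,-0.14,0.054],"spin":0},{"jaw":1,"slide":[0.024,-0.14,0.054],"spin":0},{"jaw":1,"slide":[0.024,-0.14,0.054],"spin":0},{"jaw":1,"slide":[0.024,-0.14,0.054],"spin":0},{"jaw":1,"slide":[0.024,-0.14,0.054],"spin":0},{"jaw":1,"slide":[0.024,-0.14,0.054],"spin":0},{"jaw":1,"slide":[0,0,0],"spin":0}]'
python3 - <<'E'
from h import *
import pickle
o=ctrl.observe();print(o['eef_pos'],o['t'],o['ft_force'],o['torque'],o['q'].round(2))
c=cal('wrist');im=vision.snapshot('wrist')[:,:,::-1];cv2.imwrite('pics/w5.png',im);pickle.dump(c,open('w5.pkl','wb'))
E
```

```text
t: 5.07
eef_pos: [0.65, 0.0208, 0.2781]
tcp_rot: [0.004, 0.758, 0.652, 0.001]
ft_force: [1.0, -1.2, -1.1]
gripper_width: 0.0264
[0.64996251 0.02078669 0.27805762] 5.0667 [ 0.96056257 -1.23736239 -1.07426742] [-0.0956386   0.05459303 -0.01351071] [-0.25  0.45  0.21  1.48 -0.09  1.21  1.39]
```

View pics/w5.png

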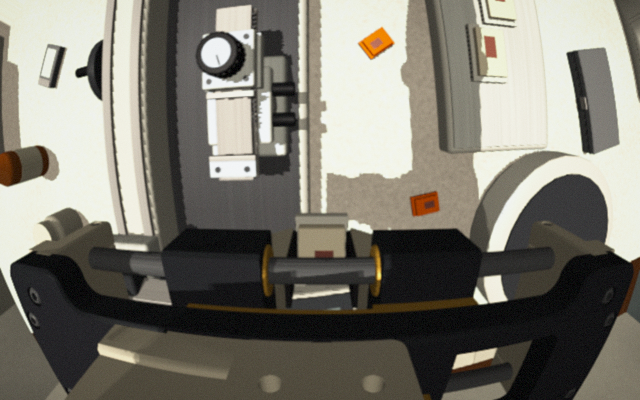

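The wrist view shows the knob at (220,54), the moving jaw's plate around (232,95), and the end jaw (two screws) at (232,165). The bed runs between them. I'll enlarge it.

```bash
python3 - <<'E'
from h import *
w=cv2.imread('pics/w5.png')
cv2.imwrite('pics/c5.png',cv2.resize(w[70:190,180:310],None,fx=5,fy=5,interpolation=cv2.INTER_CUBIC))
cv2.imwrite('pics/c5b.png',cv2.resize(w[0:110,160:310],None,fx=5,fy=5,interpolation=cv2.INTER_CUBIC))
E
```

```text
(no output)
```

View pics/c5.png

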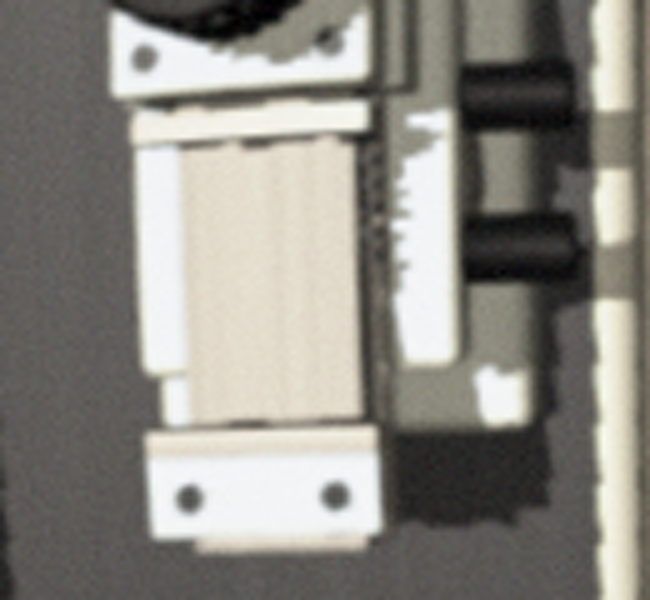

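View pics/c5b.png

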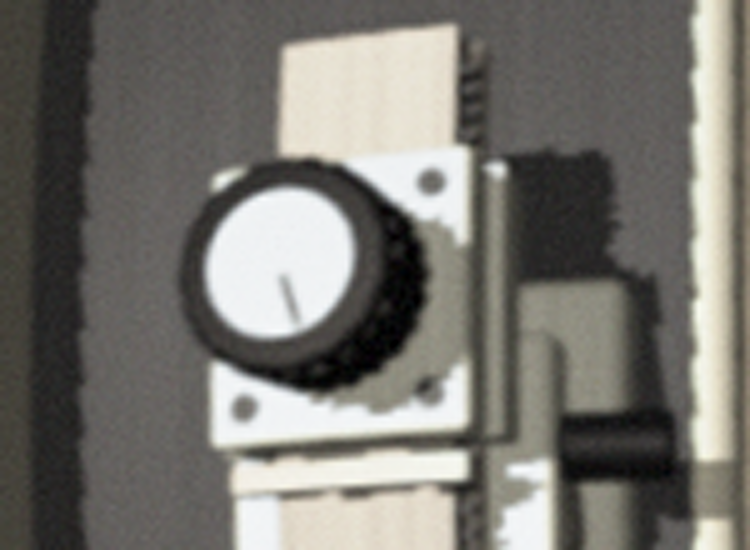

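```bash
cat > bed.py <<'E'
from h import *
import pickle
c=pickle.load(open('w5.pkl','rb'))
def W(p,z,f=5,o=(180,70)): return onz('wrist',(o[0]+p[0]/f-.4,o[1]+p[1]/f-.4),z,c)
E
python3 - <<'E'
from bed import *
pt={'ej back':[(153,540),(383,533)],'ej bound':[(148,458),(380,455)],'ej front':[(145,432),(378,428)],'plate front':[(135,143),(370,130)],'plate back':[(132,115),(368,100)]}
D={k:[W(p,.145) for p in v] for k,v in pt.items()}
D['carr front']=[W((115,97),.1515),W((370,85),.1515)]
D['bedL']=[W((180,150),.135),W((189,420),.135)]
D['bedR']=[W((357,145),.135),W((364,415),.135)]
for k,(a,b) in D.items():
    d=b-a;print(k,a.round(4),b.round(4),'len',np.linalg.norm(d).round(4),'yaw',np.degrees(np.arctan2(d[1],d[0])).round(2),'mid',((a+b)/2).round(4))
yaw=np.radians(-10);ex=np.array([np.cos(yaw),np.sin(yaw),0]);ey=np.array([-ex[1],ex[0],0])
for k,(a,b) in D.items():
    m=(a+b)/2;print(k,'along',(m@ex).round(4),'lat',(m@ey).round(4))
o=W
k=onz('wrist',(160+280/5-.4,260/5-.4),.181,c);print('knob top',k, k@ex,k@ey)
s=[ray('scene',(304.5,188.5)),ray('wrist',(160+280/5-.4,260/5-.4),c)];print(tri(s))
E
```

```text
ej back [ 0.6177 -0.0774  0.145 ] [ 0.6236 -0.0336  0.145 ] len 0.0442 yaw 82.35 mid [ 0.6207 -0.0555  0.145 ]
ej bound [ 0.6026 -0.075   0.145 ] [ 0.6097 -0.0315  0.145 ] len 0.0441 yaw 80.8 mid [ 0.6062 -0.0532  0.145 ]
ej front [ 0.5978 -0.0745  0.145 ] [ 0.6049 -0.0309  0.145 ] len 0.0442 yaw 80.84 mid [ 0.6014 -0.0527  0.145 ]
plate front [ 0.5458 -0.0665  0.145 ] [ 0.5528 -0.0233  0.145 ] len 0.0437 yaw 80.79 mid [ 0.5493 -0.0449  0.145 ]
plate back [ 0.5407 -0.0662  0.145 ] [ 0.5475 -0.0228  0.145 ] len 0.0439 yaw 81.02 mid [ 0.5441 -0.0445  0.145 ]
carr front [ 0.5377 -0.0665  0.1515] [ 0.5459 -0.0207  0.1515] len 0.0465 yaw 79.92 mid [ 0.5418 -0.0436  0.1515]
bedL [ 0.5478 -0.0616  0.135 ] [ 0.5979 -0.0692  0.135 ] len 0.0506 yaw -8.71 mid [ 0.5728 -0.0654  0.135 ]
bedR [ 0.554  -0.0282  0.135 ] [ 0.6029 -0.0355  0.135 ] len 0.0495 yaw -8.46 mid [ 0.5785 -0.0318  0.135 ]
ej back along 0.6209 lat 0.0531
ej bound along 0.6062 lat 0.0528
ej front along 0.6014 lat 0.0525
plate front along 0.5488 lat 0.0512
plate back along 0.5436 lat 0.0507
carr front along 0.5411 lat 0.0512
bedL along 0.5755 lat 0.0351
bedR along 0.5752 lat 0.0691
knob top [ 0.51559627 -0.04027959  0.181     ] 0.5147576828161692 0.04986469541454764
(array([ 0.51432343, -0.04099801,  0.1781447 ]), [np.float64(0.0004934898309132343), np.float64(0.0004934898309133654)])
```

The bed measures well: the jaws come out 44 mm wide, the bar 34 mm, yaw about -9°, and the free gap about 52.7 mm. I'll set the cassette down in the middle of the gap, at about (0.5753,-0.0488).

```bash
python3 -m inch '[{"jaw":1,"slide":[-0.061,-0.055,-0.07],"spin":-0.018},{"jaw":1,"slide":[-0.061,-0.055,-0.07],"spin":-0.018},{"jaw":1,"slide":[-0.061,-0.055,-0.07],"spin":0},{"jaw":1,"slide":[-0.061,-0.055,-0.07],"spin":0},{"jaw":1,"slide":[-0.061,-0.055,-0.07],"spin":0},{"jaw":1,"slide":[0,0,0],"spin":0},{"jaw":1,"slide":[0,0,0],"spin":0},{"jaw":1,"slide":[0,0,0],"spin":0}]'
python3 - <<'E'
from h import *
import pickle
o=ctrl.observe();q=o['tcp_rot'];x=R.from_quat([*q[1:],q[0]]).as_matrix();print(o['eef_pos'],o['t'],o['ft_force'],np.degrees(np.arctan2(x[1,0],x[0,0])),x[:,2])
c=cal('wrist');im=vision.snapshot('wrist')[:,:,::-1];cv2.imwrite('pics/w6.png',im);pickle.dump(c,open('w6.pkl','wb'))
E
```

```text
t: 5.78
eef_pos: [0.5725, -0.0362, 0.1872]
tcp_rot: [0.0, 0.76, 0.65, 0.001]
ft_force: [-0.3, 2.3, -0.9]
gripper_width: 0.0263
[ 0.5725457  -0.03620556  0.18723702] 5.7833 [-0.28526279  2.25831095 -0.87425679] 81.04235128172347 [ 1.25381553e-03  7.28765884e-04 -9.99998948e-01]
```

View pics/w6.png

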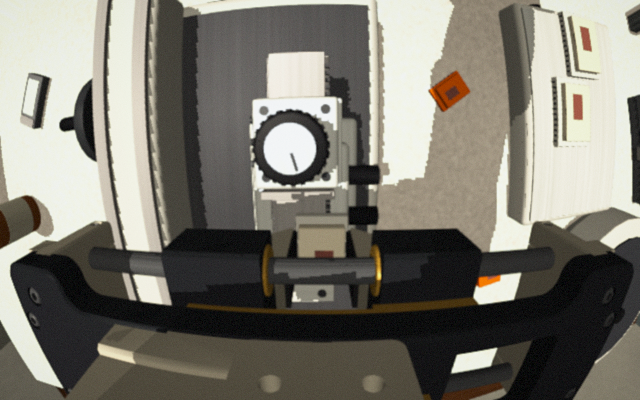

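```bash
python3 - <<'E'
from h import *
import pickle
c5=pickle.load(open('w5.pkl','rb'));c6=pickle.load(open('w6.pkl','rb'))
s=cv2.imread('pics/scene0.png')
cv2.imwrite('pics/c6.png',np.hstack([cv2.resize(s[190:240,260:340],(640,400),interpolation=cv2.INTER_CUBIC)]))
w=cv2.imread('pics/w6.png');cv2.imwrite('pics/c6w.png',cv2.resize(w[160:240,240:390],None,fx=5,fy=5,interpolation=cv2.INTER_CUBIC))
print(tri([ray('wrist',(180+572/5-.4,70+95/5-.4),c5),ray('wrist',(378,174),c6)]))
print(tri([ray('wrist',(180+572/5-.4,70+245/5-.4),c5),ray('wrist',(378,215.5),c6)]))
E
```

```text
(array([0.54924573, 0.00945712, 0.10700412]), [np.float64(7.793022029079253e-05), np.float64(7.793022029090156e-05)])
(array([0.57864877, 0.00533777, 0.11144117]), [np.float64(0.0001675638599846678), np.float64(0.0001675638599846255)])
```

View pics/c6.png

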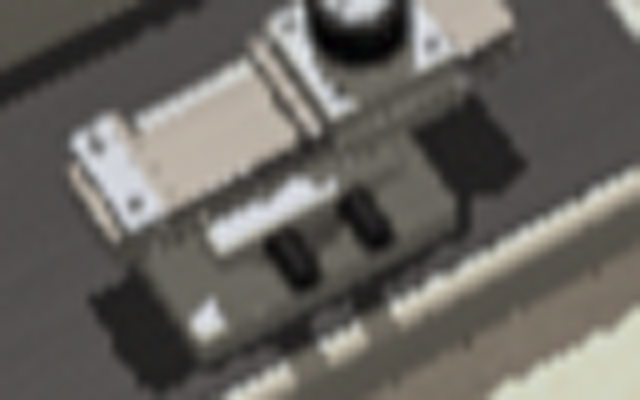

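View pics/c6w.png

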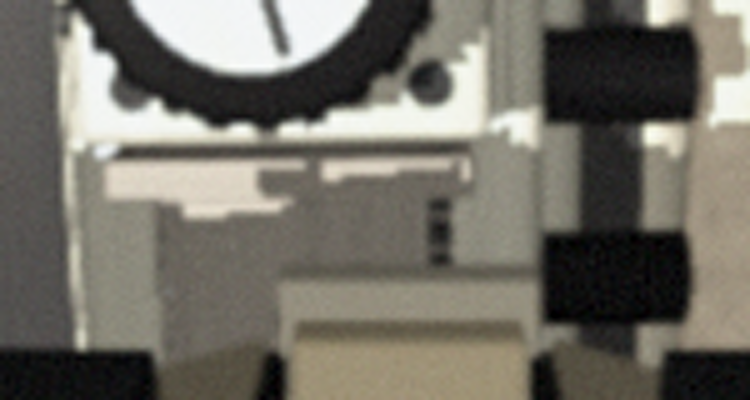

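The levers are at about 0.11 m, below the bed, so they're clear. The cassette's near end shows at crop (280–540,280). I'll work out where it sits in the hand.

```bash
python3 - <<'E'
from h import *
import pickle
c=pickle.load(open('w6.pkl','rb'));tcp=np.array([0.57255,-0.0362,0.18724])
f=lambda p,z:onz('wrist',(240+p[0]/5-.4,160+p[1]/5-.4),z,c)
yaw=np.radians(-9);ex=np.array([np.cos(yaw),np.sin(yaw),0]);ey=np.array([-ex[1],ex[0],0])
for a,b,z in [((280,280),(540,278),.170),((295,330),(530,327),.178)]:
    A,B=f(a,z),f(b,z);m=(A+B)/2-tcp;d=B-A;print('rel along',m@ex,'lat',m@ey,'len',np.linalg.norm(d),'yaw',np.degrees(np.arctan2(d[1],d[0])))
E
```

```text
rel along -0.01970701833354303 lat 0.001180140970358376 len 0.02691660072192981 yaw 81.51348778766743
rel along -0.01714348038308206 lat 0.0014184412200761664 len 0.023277539456452827 yaw 81.82029694093221
```

```bash
python3 -m inch '[{"jaw":1,"slide":[0.007,-0.026,0],"spin":0},{"jaw":1,"slide":[0,-0.026,0],"spin":0},{"jaw":1,"slide":[0,0,-0.03],"spin":0},{"jaw":1,"slide":[0,0,-0.02],"spin":0},{"jaw":1,"slide":[0,0,-0.02],"spin":0},{"jaw":1,"slide":[0,0,0],"spin":0},{"jaw":1,"slide":[0,0,0],"spin":0},{"jaw":1,"slide":[0,0,0],"spin":0}]'
python3 - <<'E'
from h import *
o=ctrl.observe();print(o['eef_pos'],o['t'],o['ft_force'])
im=vision.snapshot('wrist')[:,:,::-1];cv2.imwrite('pics/w7.png',cv2.resize(im[120:320,220:420],None,fx=3,fy=3,interpolation=cv2.INTER_CUBIC))
E
```

```text
t: 6.5
eef_pos: [0.5736, -0.0502, 0.1691]
tcp_rot: [-0.0, 0.76, 0.649, 0.0]
ft_force: [-0.2, 0.1, -0.9]
gripper_width: 0.0267
[ 0.57355192 -0.05016762  0.16907848] 6.5 [-0.18960816  0.05156937 -0.89699699]
```

View pics/w7.png

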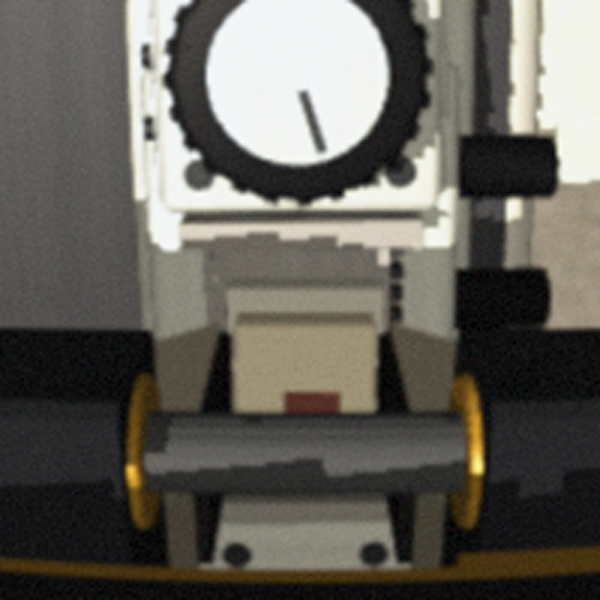

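The cassette is in line with the bed and clear of both jaws. I'll lower it slowly.

```bash
python3 -m inch '[{"jaw":1,"slide":[0,0,-0.008],"spin":0},{"jaw":1,"slide":[0,0,-0.008],"spin":0},{"jaw":1,"slide":[0,0,-0.006],"spin":0},{"jaw":1,"slide":[0,0,-0.006],"spin":0},{"jaw":1,"slide":[0,0,-0.004],"spin":0},{"jaw":1,"slide":[0,0,0],"spin":0},{"jaw":1,"slide":[0,0,0],"spin":0},{"jaw":1,"slide":[0,0,0],"spin":0}]'
python3 - <<'E'
from h import *
o=ctrl.observe();print(o['eef_pos'],o['t'],o['ft_force'])
im=vision.snapshot('wrist')[:,:,::-1];cv2.imwrite('pics/w7b.png',cv2.resize(im[120:320,220:420],None,fx=3,fy=3,interpolation=cv2.INTER_CUBIC))
E
python3 -m inch '[{"jaw":1,"slide":[0,0,-0.002],"spin":0},{"jaw":1,"slide":[0,0,-0.002],"spin":0},{"jaw":1,"slide":[0,0,-0.002],"spin":0},{"jaw":1,"slide":[0,0,0],"spin":0},{"jaw":1,"slide":[0,0,0],"spin":0},{"jaw":1,"slide":[0,0,0],"spin":0},{"jaw":1,"slide":[0,0,0],"spin":0},{"jaw":1,"slide":[0,0,0],"spin":0}]'
```

```text
t: 7.22
eef_pos: [0.5736, -0.0504, 0.1624]
tcp_rot: [0.0, 0.761, 0.649, 0.0]
ft_force: [-5.4, 0.6, 13.5]
gripper_width: 0.027
[ 0.57355021 -0.05035343  0.16237078] 7.2167 [-5.3846743   0.59080954 13.48730233]
t: 7.93
eef_pos: [0.5736, -0.0503, 0.1622]
tcp_rot: [0.0, 0.761, 0.649, 0.001]
ft_force: [-9.7, 0.3, 27.3]
gripper_width: 0.0266
```

View pics/w7b.png

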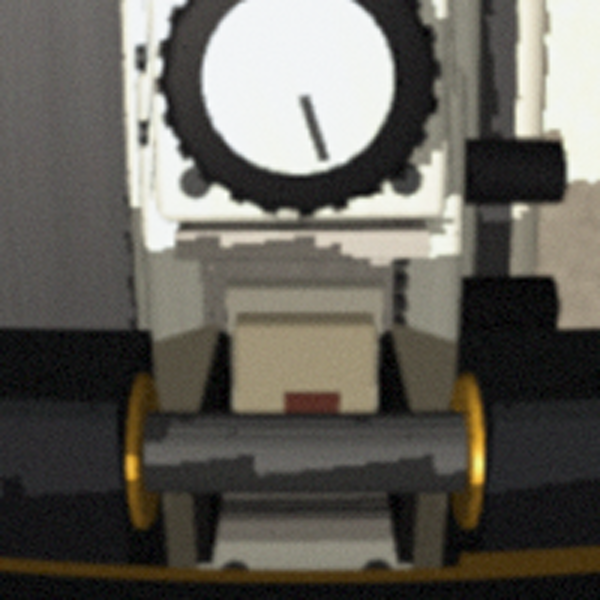

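Contact came at z≈0.1624, so the cassette seems to have slid about 3 mm down in the grip. I'll relieve the press and then let go.

```bash
python3 -m inch '[{"jaw":1,"slide":[0,0,0.004],"spin":0},{"jaw":1,"slide":[0,0,0.004],"spin":0},{"jaw":1,"slide":[0,0,0.002],"spin":0},{"jaw":1,"slide":[0,0,0],"spin":0},{"jaw":0.1,"slide":[0,0,0],"spin":0},{"jaw":0.1,"slide":[0,0,0],"spin":0},{"jaw":0.1,"slide":[0,0,0],"spin":0},{"jaw":0.1,"slide":[0,0,0],"spin":0}]'
python3 - <<'E'
from h import *
o=ctrl.observe();print(o['eef_pos'],o['t'],o['ft_force'])
im=vision.snapshot('wrist')[:,:,::-1];cv2.imwrite('pics/w8.png',cv2.resize(im[120:320,220:420],None,fx=3,fy=3,interpolation=cv2.INTER_CUBIC))
E
```

```text
t: 8.6
eef_pos: [0.5735, -0.0504, 0.1618]
tcp_rot: [-0.0, 0.761, 0.649, -0.0]
ft_force: [0.3, 0.4, -0.4]
gripper_width: 0.0417
[ 0.57345142 -0.05039079  0.16179698] 8.6 [ 0.25844833  0.37184394 -0.42785389]
```

View pics/w8.png

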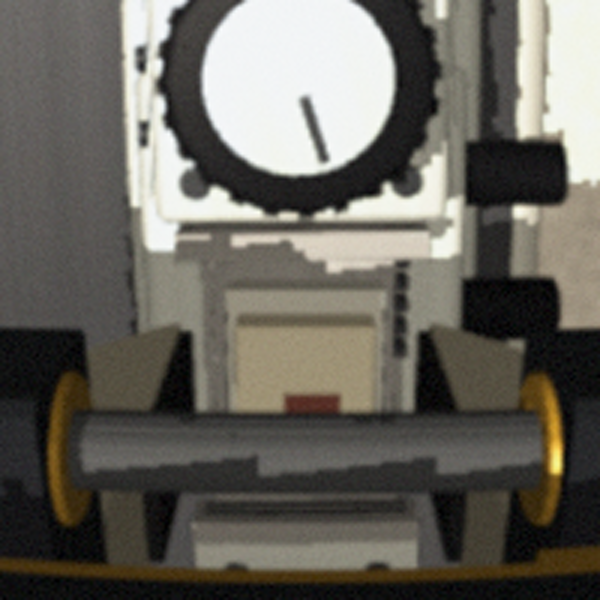

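```bash
python3 -m inch '[{"jaw":0.1,"slide":[0,0,0.08],"spin":0},{"jaw":0.1,"slide":[0,0,0.12],"spin":0},{"jaw":0.1,"slide":[0.07,-0.01,0.05],"spin":0},{"jaw":0.1,"slide":[0.07,-0.01,0.05],"spin":0},{"jaw":0.1,"slide":[0.06,-0.01,0.05],"spin":0},{"jaw":0.1,"slide":[0,0,0],"spin":0},{"jaw":0.1,"slide":[0,0,0],"spin":0},{"jaw":0.1,"slide":[0,0,0],"spin":0}]'
python3 - <<'E'
from h import *
import pickle
o=ctrl.observe();print(o['eef_pos'],o['t'],o['ft_force'],o['torque'],o['q'].round(2))
c=cal('wrist');im=vision.snapshot('wrist')[:,:,::-1];cv2.imwrite('pics/w9.png',im);pickle.dump(c,open('w9.pkl','wb'))
cv2.imwrite('pics/c9.png',cv2.resize(im[60:220,240:390],None,fx=4.8,fy=3.75*1.28,interpolation=cv2.INTER_CUBIC)[:600*2])
cv2.imwrite('pics/c9.png',cv2.resize(im[100:220,240:390],None,fx=5,fy=5,interpolation=cv2.INTER_CUBIC))
E
```

```text
t: 9.32
eef_pos: [0.6224, -0.0578, 0.2485]
tcp_rot: [-0.001, 0.761, 0.649, -0.001]
ft_force: [-0.2, 0.4, 0.1]
gripper_width: 0.0412
[ 0.62241398 -0.05778454  0.24852608] 9.3167 [-0.2388259   0.44767161  0.06839922] [ 0.0823333  -0.03291802 -0.00483271] [-0.14  0.44  0.22  1.58 -0.1   1.13  1.51]
```

View pics/w9.png

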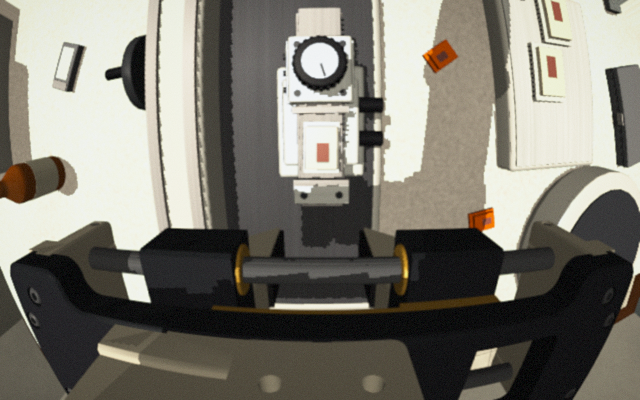

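View pics/c9.png

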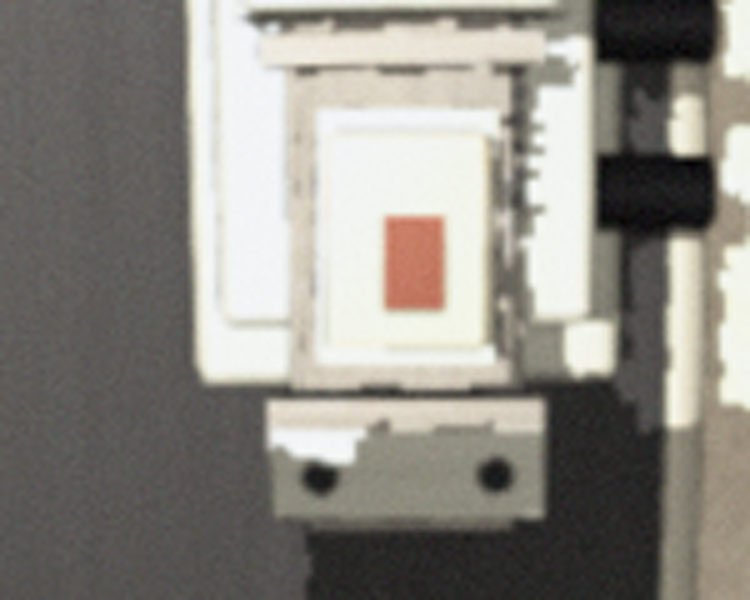

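The cassette lies flat and square at mid-bed (crop 315–500 × 108–365), with gaps to both the plate (y≈65) and the facing (y≈399). Now I'll measure the travel left and the knob position.

```bash
python3 - <<'E'
from h import *
import pickle
c=pickle.load(open('w9.pkl','rb'));c6=pickle.load(open('w6.pkl','rb'));c5=pickle.load(open('w5.pkl','rb'))
f=lambda p,z:onz('wrist',(240+p[0]/5-.4,100+p[1]/5-.4),z,c)
yaw=np.radians(-9);ex=np.array([np.cos(yaw),np.sin(yaw),0]);ey=np.array([-ex[1],ex[0],0])
for n,a,b,z in [('plate',(265,66),(545,63),.145),('cas near',(318,108),(500,110),.1418),('cas far',(315,362),(495,365),.1418),('face',(268,400),(547,398),.145),('ej bound',(270,430),(547,428),.145),('ej back',(275,520),(545,520),.145)]:
    A,B=f(a,z),f(b,z);m=(A+B)/2;d=B-A;print(n,'along',(m@ex).round(4),'lat',(m@ey).round(4),'len',np.linalg.norm(d).round(4),'yaw',np.degrees(np.arctan2(d[1],d[0])).round(1))
w=cv2.imread('pics/w9.png');cv2.imwrite('pics/c9k.png',cv2.resize(w[20:110,270:370],None,fx=6,fy=6,interpolation=cv2.INTER_CUBIC))
E
```

```text
plate along 0.5498 lat 0.0407 len 0.0427 yaw 81.6
cas near along 0.5567 lat 0.0413 len 0.0282 yaw 80.4
cas far along 0.597 lat 0.0407 len 0.0285 yaw 80.0
face along 0.602 lat 0.0411 len 0.0439 yaw 81.4
ej bound along 0.6069 lat 0.0413 len 0.0438 yaw 81.4
ej back along 0.6218 lat 0.0415 len 0.0433 yaw 81.0
```

View pics/c9k.png

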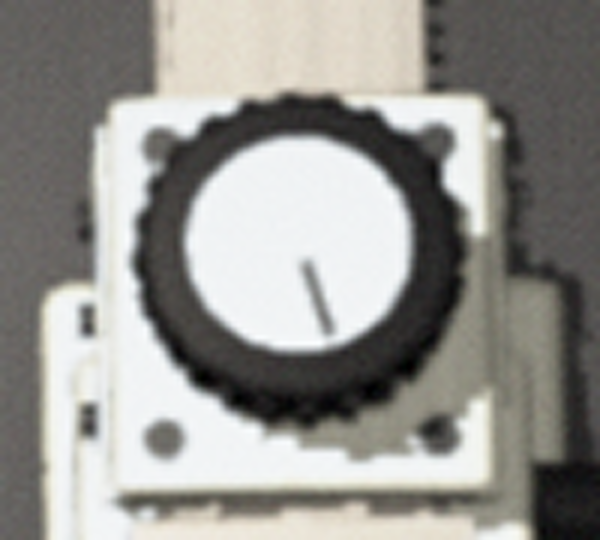

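```bash
python3 - <<'E'
from h import *
import pickle
c=pickle.load(open('w9.pkl','rb'))
print(onz('wrist',(270+298/6-.4,20+243/6-.4),.181,c))
E
python3 -m inch '[{"jaw":-0.3,"slide":[-0.142,0.023,0],"spin":0},{"jaw":-0.3,"slide":[-0.142,0.023,0],"spin":0},{"jaw":-0.3,"slide":[-0.142,0.023,0],"spin":0},{"jaw":-0.3,"slide":[0,0,0],"spin":0},{"jaw":-0.3,"slide":[0,0,0],"spin":0},{"jaw":-0.3,"slide":[0,0,-0.06],"spin":0},{"jaw":-0.3,"slide":[0,0,-0.04],"spin":0},{"jaw":-0.3,"slide":[0,0,0],"spin":0}]'; python3 -c "
from h import *
o=ctrl.observe();print(o['eef_pos'],o['torque'],o['q'].round(2))"
```

```text
[ 0.51585573 -0.04122864  0.181     ]
t: 10.03
eef_pos: [0.5162, -0.0406, 0.2224]
tcp_rot: [-0.001, 0.76, 0.649, -0.001]
ft_force: [-0.6, 0.2, -0.3]
gripper_width: 0.0596
[ 0.51616374 -0.04057839  0.22241035] [-0.02514018  0.05763627  0.03120465] [-0.19  0.29  0.2   1.88 -0.07  0.99  1.46]
```

Well placed over the knob. I'll go down to TCP z≈0.177 and check before closing.

```bash
python3 -m inch '[{"jaw":-0.3,"slide":[0,0,-0.05],"spin":0},{"jaw":-0.3,"slide":[0,0,-0.05],"spin":0},{"jaw":-0.3,"slide":[0,0,-0.04],"spin":0},{"jaw":-0.3,"slide":[0,0,-0.02],"spin":0},{"jaw":-0.3,"slide":[0,0,-0.02],"spin":0},{"jaw":-0.3,"slide":[0,0,0],"spin":0},{"jaw":-0.3,"slide":[0,0,0],"spin":0},{"jaw":-0.3,"slide":[0,0,0],"spin":0}]'; python3 -c "
from h import *
o=ctrl.observe();print(o['eef_pos'],o['torque'],o['q'].round(2))
im=vision.snapshot('wrist')[:,:,::-1];cv2.imwrite('pics/w10.png',cv2.resize(im[120:320,190:450],None,fx=3,fy=3,interpolation=cv2.INTER_CUBIC))"
```

```text
t: 10.7
eef_pos: [0.5174, -0.0407, 0.1801]
tcp_rot: [0.0, 0.761, 0.649, 0.0]
ft_force: [-0.1, 0.6, 0.1]
gripper_width: 0.0596
[ 0.51735469 -0.0406863   0.18007734] [0.03812945 0.00897261 0.04221249] [-0.18  0.34  0.19  1.93 -0.08  0.88  1.47]
```

View pics/w10.png

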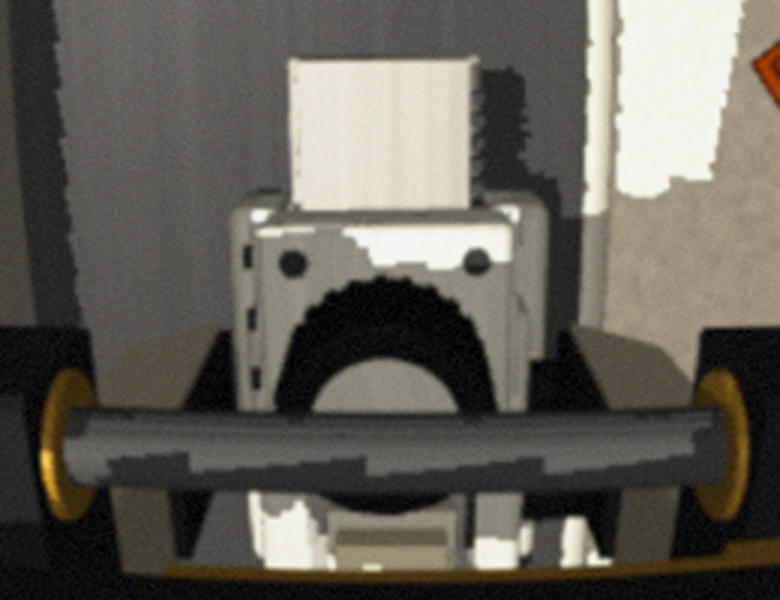

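The knob is centred between the fingers at (386,400). A small correction, then close.

```bash
python3 -m inch '[{"jaw":-0.3,"slide":[-0.006,0,-0.008],"spin":0},{"jaw":-0.3,"slide":[0,0,0],"spin":0},{"jaw":1,"slide":[0,0,0],"spin":0},{"jaw":1,"slide":[0,0,0],"spin":0},{"jaw":1,"slide":[0,0,0],"spin":0},{"jaw":1,"slide":[0,0,0],"spin":0},{"jaw":1,"slide":[0,0,0],"spin":0},{"jaw":1,"slide":[0,0,0],"spin":0}]'; cat > st.py <<'E'
from h import *
o=ctrl.observe();q=o['tcp_rot'];x=R.from_quat([*q[1:],q[0]]).as_matrix()[:,0]
print('t',o['t'],o['eef_pos'].round(4),'F',o['ft_force'].round(2),'T',o['torque'].round(3),'ang',np.arctan2(x[1],x[0]).round(4),'q7',o['q'][6].round(3),'w',round(o['gripper_width'],4),'eff7',o['effort'][6].round(3))
E
python3 st.py
```

```text
t: 11.42
eef_pos: [0.5153, -0.0419, 0.1777]
tcp_rot: [0.0, 0.761, 0.649, -0.0]
ft_force: [-0.6, -4.9, 2.1]
gripper_width: 0.0352
t 11.4167 [ 0.5153 -0.0419  0.1777] F [-0.57 -4.93  2.07] T [-1.138  0.278  0.034] ang 1.4123 q7 1.474 w 0.0352 eff7 -0.026
```

```bash
python3 -m inch '[{"jaw":1,"slide":[0.0024,-0.0004,0],"spin":-0.2},{"jaw":1,"slide":[0.0024,-0.0004,0],"spin":-0.2},{"jaw":1,"slide":[0.0024,-0.0004,0],"spin":-0.2},{"jaw":1,"slide":[0.0024,-0.0004,0],"spin":-0.2},{"jaw":1,"slide":[0.0024,-0.0004,0],"spin":-0.2},{"jaw":1,"slide":[0.0024,-0.0004,0],"spin":-0.2},{"jaw":1,"slide":[0.0024,-0.0004,0],"spin":-0.2},{"jaw":1,"slide":[0.0024,-0.0004,0],"spin":-0.2}]'; python3 st.py; python3 -c "
from h import *
im=vision.snapshot('scene')[:,:,::-1];cv2.imwrite('pics/s11.png',cv2.resize(im[150:260,220:380],None,fx=5,fy=5,interpolation=cv2.INTER_CUBIC))
im=vision.snapshot('wrist')[:,:,::-1];cv2.imwrite('pics/w11.png',im)"; python3 st.py
```

```text
t: 12.08
eef_pos: [0.5202, -0.0424, 0.1777]
tcp_rot: [0.0, 0.954, 0.299, -0.0]
ft_force: [-0.8, -4.6, 1.1]
gripper_width: 0.0355
t 12.0833 [ 0.5202 -0.0424  0.1777] F [-0.81 -4.58  1.07] T [-0.993  0.274  0.172] ang 0.608 q7 0.76 w 0.0355 eff7 2.009
t 12.1833 [ 0.5203 -0.0424  0.1777] F [-1.68 -5.7   1.24] T [-1.14   0.17   0.042] ang 0.6087 q7 0.76 w 0.0354 eff7 -1.799
```

View pics/w11.png

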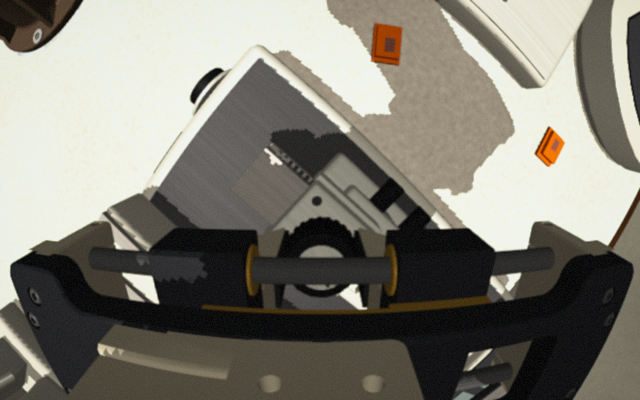

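View pics/s11.png

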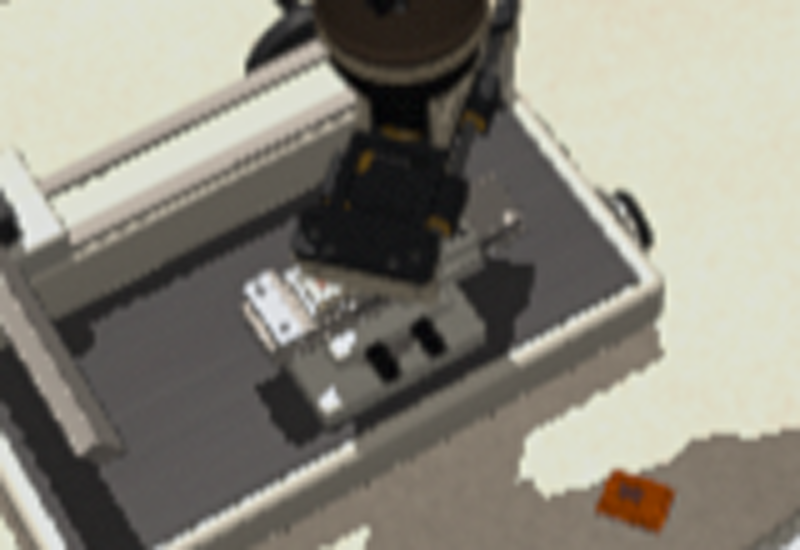

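```bash
python3 -m inch '[{"jaw":1,"slide":[0.0021,-0.0003,0],"spin":-0.175},{"jaw":1,"slide":[0.0021,-0.0003,0],"spin":-0.175},{"jaw":1,"slide":[0.0021,-0.0003,0],"spin":-0.175},{"jaw":1,"slide":[0.0021,-0.0003,0],"spin":-0.175},{"jaw":1,"slide":[0.0021,-0.0003,0],"spin":-0.175},{"jaw":1,"slide":[0.0021,-0.0003,0],"spin":-0.175},{"jaw":1,"slide":[0.0021,-0.0003,0],"spin":-0.175},{"jaw":1,"slide":[0.0021,-0.0003,0],"spin":-0.175}]'; python3 st.py
```

```text
t: 12.85
eef_pos: [0.5245, -0.043, 0.1777]
tcp_rot: [0.001, 0.999, -0.046, 0.0]
ft_force: [0.0, -4.8, 0.9]
gripper_width: 0.0355
t 12.85 [ 0.5245 -0.043   0.1777] F [ 0.03 -4.84  0.9 ] T [-1.149  0.167  0.19 ] ang -0.0911 q7 0.151 w 0.0355 eff7 1.68
```

```bash
python3 -m inch '[{"jaw":1,"slide":[0.0003,0,0],"spin":-0.025},{"jaw":1,"slide":[0.0003,0,0],"spin":-0.025},{"jaw":1,"slide":[0.0003,0,0],"spin":-0.025},{"jaw":1,"slide":[0.0003,0,0],"spin":-0.025},{"jaw":1,"slide":[0.0003,0,0],"spin":-0.025},{"jaw":1,"slide":[0.0003,0,0],"spin":-0.025},{"jaw":1,"slide":[0.0003,0,0],"spin":-0.025},{"jaw":1,"slide":[0.0003,0,0],"spin":-0.025}]' >/dev/null; python3 st.py
```

```text
t 13.5167 [ 0.5251 -0.0431  0.1777] F [-1.28 -5.2   0.21] T [-1.177  0.164  0.19 ] ang -0.1874 q7 0.069 w 0.0355 eff7 0.066
```

```bash
python3 -m inch '[{"jaw":1,"slide":[0.0003,0,0],"spin":-0.025},{"jaw":1,"slide":[0.0003,0,0],"spin":-0.025},{"jaw":1,"slide":[0.0003,0,0],"spin":-0.025},{"jaw":1,"slide":[0.0003,-0.0003,0],"spin":-0.025},{"jaw":1,"slide":[0.0003,0,0],"spin":-0.025},{"jaw":1,"slide":[0.0003,0,0],"spin":-0.025},{"jaw":1,"slide":[0.0003,0,0],"spin":-0.025},{"jaw":1,"slide":[0.0003,-0.0003,0],"spin":-0.025}]' >/dev/null; python3 st.py
```

```text
t 14.1833 [ 0.5258 -0.0431  0.1777] F [-1.13 -5.49  2.1 ] T [-1.221  0.195  0.222] ang -0.2875 q7 -0.016 w 0.0354 eff7 0.057
```

```bash
cat > rd.py <<'E'
from h import *
T=[]
for i in range(4):
    T.append(ctrl.observe()['torque'][2]);im=vision.snapshot('scene')
cv2.imwrite('pics/sc.png',cv2.resize(im[185:225,255:315,::-1],None,fx=10,fy=10,interpolation=cv2.INTER_CUBIC))
print(np.round(T,3))
E
python3 rd.py
```

```text
[0.222 0.161 0.196 0.105]
```

View pics/sc.png

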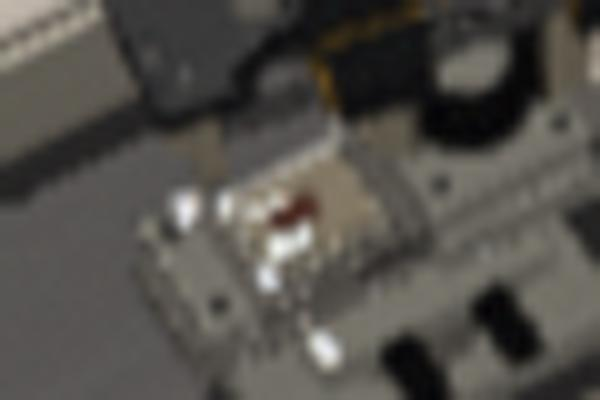

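The gap is nearly closed in the scene crop. I'll continue in 0.05 rad steps.

```bash
python3 -m inch '[{"jaw":1,"slide":[0.00015,0,0],"spin":-0.0125},{"jaw":1,"slide":[0.00015,0,0],"spin":-0.0125},{"jaw":1,"slide":[0.00015,0,0],"spin":-0.0125},{"jaw":1,"slide":[0.00015,0,0],"spin":-0.0125},{"jaw":1,"slide":[0.00015,0,0],"spin":-0.0125},{"jaw":1,"slide":[0.00015,0,0],"spin":-0.0125},{"jaw":1,"slide":[0.00015,0,0],"spin":-0.0125},{"jaw":1,"slide":[0.00015,0,0],"spin":-0.0125}]' >/dev/null; python3 st.py
```

```text
t 15.05 [ 0.5261 -0.0431  0.1777] F [-0.7  -5.76  0.22] T [-1.295  0.173  0.208] ang -0.3371 q7 -0.059 w 0.0353 eff7 -0.071
```

```bash
python3 -m inch '[{"jaw":1,"slide":[0.00015,0,0],"spin":-0.0125},{"jaw":1,"slide":[0.00015,0,0],"spin":-0.0125},{"jaw":1,"slide":[0.00015,0,0],"spin":-0.0125},{"jaw":1,"slide":[0.00015,0,0],"spin":-0.0125},{"jaw":1,"slide":[0.00015,0,0],"spin":-0.0125},{"jaw":1,"slide":[0.00015,0,0],"spin":-0.0125},{"jaw":1,"slide":[0.00015,0,0],"spin":-0.0125},{"jaw":1,"slide":[0.00015,0,0],"spin":-0.0125}]' >/dev/null; python3 st.py
```

```text
t 15.7167 [ 0.5264 -0.0432  0.1777] F [-0.55 -6.76  0.86] T [-1.295  0.204  0.239] ang -0.3873 q7 -0.101 w 0.0354 eff7 -0.072
```

```bash
python3 -m inch '[{"jaw":1,"slide":[0.0001,0,0],"spin":-0.01},{"jaw":1,"slide":[0.0001,0,0],"spin":-0.01},{"jaw":1,"slide":[0.0001,0,0],"spin":-0.01},{"jaw":1,"slide":[0.0001,0,0],"spin":-0.01},{"jaw":1,"slide":[0.0001,0,0],"spin":-0.01},{"jaw":1,"slide":[0.0001,0,0],"spin":-0.01},{"jaw":1,"slide":[0.0001,0,0],"spin":-0.01},{"jaw":1,"slide":[0.0001,0,0],"spin":-0.01}]' >/dev/null; python3 st.py
```

```text
t 16.3833 [ 0.5266 -0.0433  0.1777] F [ 0.13 -5.82  1.16] T [-1.339  0.164  0.232] ang -0.4272 q7 -0.135 w 0.0357 eff7 -0.1
```

```bash
python3 -m inch '[{"jaw":1,"slide":[0.0001,0,0],"spin":-0.007},{"jaw":1,"slide":[0.0001,0,0],"spin":-0.007},{"jaw":1,"slide":[0.0001,0,0],"spin":-0.007},{"jaw":1,"slide":[0.0001,0,0],"spin":-0.007},{"jaw":1,"slide":[0.0001,0,0],"spin":-0.007},{"jaw":1,"slide":[0.0001,0,0],"spin":-0.007},{"jaw":1,"slide":[0.0001,0,0],"spin":-0.007},{"jaw":1,"slide":[0.0001,0,0],"spin":-0.007}]' >/dev/null; python3 st.py
```

```text
t 17.05 [ 0.5268 -0.0433  0.1777] F [-0.43 -5.4   0.76] T [-1.358  0.197  0.198] ang -0.4552 q7 -0.159 w 0.035 eff7 -0.131
```

```bash
python3 rd.py; python3 -m inch '[{"jaw":1,"slide":[0.0001,0,0],"spin":-0.006},{"jaw":1,"slide":[0.0001,0,0],"spin":-0.006},{"jaw":1,"slide":[0.0001,0,0],"spin":-0.006},{"jaw":1,"slide":[0.0001,0,0],"spin":-0.006},{"jaw":1,"slide":[0.0001,0,0],"spin":-0.006},{"jaw":1,"slide":[0.0001,0,0],"spin":-0.006},{"jaw":1,"slide":[0.0001,0,0],"spin":-0.006},{"jaw":1,"slide":[0.0001,0,0],"spin":-0.006}]' >/dev/null; python3 st.py
```

```text
[0.198 0.198 0.224 0.173]
t 17.9167 [ 0.5269 -0.0433  0.1777] F [-0.51 -5.02  0.3 ] T [-1.354  0.221  0.233] ang -0.4792 q7 -0.179 w 0.0353 eff7 -0.141
```

```bash
python3 -m inch '[{"jaw":1,"slide":[0.0001,0,0],"spin":-0.007},{"jaw":1,"slide":[0.0001,0,0],"spin":-0.007},{"jaw":1,"slide":[0.0001,0,0],"spin":-0.007},{"jaw":1,"slide":[0.0001,0,0],"spin":-0.007},{"jaw":1,"slide":[0.0001,0,0],"spin":-0.007},{"jaw":1,"slide":[0.0001,0,0],"spin":-0.007},{"jaw":1,"slide":[0.0001,0,0],"spin":-0.007},{"jaw":1,"slide":[0.0001,0,0],"spin":-0.007}]' >/dev/null; python3 st.py
```

```text
t 18.5833 [ 0.5271 -0.0433  0.1777] F [-0.94 -5.97  1.38] T [-1.428  0.237  0.178] ang -0.5072 q7 -0.202 w 0.0354 eff7 -0.13
```

```bash
python3 rd.py; python3 -m inch '[{"jaw":1,"slide":[0.0001,0,0],"spin":-0.007},{"jaw":1,"slide":[0.0001,0,0],"spin":-0.007},{"jaw":1,"slide":[0.0001,0,0],"spin":-0.007},{"jaw":1,"slide":[0.0001,0,0],"spin":-0.007},{"jaw":1,"slide":[0.0001,0,0],"spin":-0.007},{"jaw":1,"slide":[0.0001,0,0],"spin":-0.007},{"jaw":1,"slide":[0.0001,0,0],"spin":-0.007},{"jaw":1,"slide":[0.0001,0,0],"spin":-0.007}]' >/dev/null; python3 st.py; python3 rd.py
```

```text
[0.178 0.153 0.178 0.219]
t 19.45 [ 0.5273 -0.0433  0.1777] F [-1.17 -5.09  0.77] T [-1.401  0.245  0.184] ang -0.5352 q7 -0.226 w 0.0349 eff7 -0.129
[0.184 0.124 0.2   0.148]
```

```bash
python3 -m inch '[{"jaw":1,"slide":[0.0001,0,0],"spin":-0.01},{"jaw":1,"slide":[0.0001,0,0],"spin":-0.01},{"jaw":1,"slide":[0.0001,0,0],"spin":-0.01},{"jaw":1,"slide":[0.0001,0,0],"spin":-0.01},{"jaw":1,"slide":[0.0001,0,0],"spin":-0.01},{"jaw":1,"slide":[0.0001,0,0],"spin":-0.01},{"jaw":1,"slide":[0.0001,0,0],"spin":-0.01},{"jaw":1,"slide":[0.0001,0,0],"spin":-0.01}]' >/dev/null; python3 st.py
```

```text
t 20.3167 [ 0.5275 -0.0434  0.1777] F [-0.87 -6.29  0.79] T [-1.383  0.18   0.254] ang -0.5753 q7 -0.26 w 0.0355 eff7 -0.122
```

```bash
python3 rd.py; python3 -m inch '[{"jaw":1,"slide":[0.0001,0,0],"spin":-0.01},{"jaw":1,"slide":[0.0001,0,0],"spin":-0.01},{"jaw":1,"slide":[0.0001,0,0],"spin":-0.01},{"jaw":1,"slide":[0.0001,0,0],"spin":-0.01},{"jaw":1,"slide":[0.0001,0,0],"spin":-0.01},{"jaw":1,"slide":[0.0001,0,0],"spin":-0.01},{"jaw":1,"slide":[0.0001,0,0],"spin":-0.01},{"jaw":1,"slide":[0.0001,0,0],"spin":-0.01}]' >/dev/null; python3 st.py; python3 rd.py
```

```text
[0.254 0.188 0.174 0.195]
t 21.1833 [ 0.5278 -0.0435  0.1777] F [ 0.79 -6.08  1.09] T [-1.498  0.199  0.286] ang -0.6153 q7 -0.293 w 0.0352 eff7 -0.149
[0.286 0.282 0.221 0.221]
```

Torque has now risen (mean 0.25 against about 0.18 baseline), which means contact at roughly 9–10 N. One small further step, then read again.

```bash
python3 -m inch '[{"jaw":1,"slide":[0,0,0],"spin":-0.005},{"jaw":1,"slide":[0,0,0],"spin":-0.005},{"jaw":1,"slide":[0,0,0],"spin":-0.005},{"jaw":1,"slide":[0.0001,0,0],"spin":-0.005},{"jaw":1,"slide":[0,0,0],"spin":-0.005},{"jaw":1,"slide":[0,0,0],"spin":-0.005},{"jaw":1,"slide":[0,0,0],"spin":-0.005},{"jaw":1,"slide":[0,0,0],"spin":-0.005}]' >/dev/null; python3 st.py; python3 rd.py;python3 rd.py
```

```text
t 22.05 [ 0.5279 -0.0435  0.1777] F [-0.21 -5.32  1.81] T [-1.513  0.109  0.225] ang -0.6351 q7 -0.31 w 0.0353 eff7 -0.216
[0.225 0.242 0.233 0.273]
[0.245 0.283 0.225 0.313]
```

Eight readings average 0.255 N·m, about 0.07 above baseline, so roughly 11 N. The angle past onset (about 0.09 rad) gives about 12 N. I'll let go and look.

```bash
python3 -m inch '[{"jaw":-0.3,"slide":[0,0,0],"spin":0},{"jaw":-0.3,"slide":[0,0,0],"spin":0},{"jaw":-0.3,"slide":[0,0,0],"spin":0},{"jaw":-0.3,"slide":[0,0,0],"spin":0},{"jaw":-0.3,"slide":[0,0,0.06],"spin":0},{"jaw":-0.3,"slide":[0,0,0.12],"spin":0},{"jaw":-0.3,"slide":[0,0,0.12],"spin":0},{"jaw":-0.3,"slide":[0,0,0],"spin":0}]';python3 st.py
python3 -m inch '[{"jaw":-0.3,"slide":[0.12,-0.02,0],"spin":0.24},{"jaw":-0.3,"slide":[0.12,-0.02,0],"spin":0.24},{"jaw":-0.3,"slide":[0.14,-0.02,0],"spin":0.24},{"jaw":-0.3,"slide":[0,0,0],"spin":0.24},{"jaw":-0.3,"slide":[0,0,0],"spin":0.24},{"jaw":-0.3,"slide":[0,0,0],"spin":0.24},{"jaw":-0.3,"slide":[0,0,0],"spin":0.24},{"jaw":-0.3,"slide":[0,0,0],"spin":0.24}]'
python3 -m inch '[{"jaw":-0.3,"slide":[0,0,0],"spin":0.24},{"jaw":-0.3,"slide":[0,0,0],"spin":0.24},{"jaw":-0.3,"slide":[0,0,0],"spin":0.24},{"jaw":-0.3,"slide":[0,0,0],"spin":0.24},{"jaw":-0.3,"slide":[0,0,0],"spin":0.24},{"jaw":-0.3,"slide":[0,0,0],"spin":0.24},{"jaw":-0.3,"slide":[0,0,0],"spin":0.24},{"jaw":-0.3,"slide":[0,0,0],"spin":0.24}]'
python3 - <<'E'
from h import *
import pickle
c=cal('wrist');im=vision.snapshot('wrist')[:,:,::-1];cv2.imwrite('pics/w20.png',im);pickle.dump(c,open('w20.pkl','wb'))
E
```

```text
t: 23.12
eef_pos: [0.5302, -0.0427, 0.2574]
tcp_rot: [-0.001, 0.95, -0.312, 0.003]
ft_force: [0.7, -0.7, 0.7]
gripper_width: 0.0597
t 23.1167 [ 0.5302 -0.0427  0.2574] F [ 0.73 -0.72  0.66] T [-0.106  0.028 -0.022] ang -0.6349 q7 -0.386 w 0.0597 eff7 -0.637
t: 23.78
eef_pos: [0.6228, -0.0569, 0.2522]
tcp_rot: [-0.0, 0.986, 0.165, -0.0]
ft_force: [-0.4, -0.9, -0.3]
gripper_width: 0.0598
t: 24.45
eef_pos: [0.6227, -0.0568, 0.2523]
tcp_rot: [-0.0, 0.799, 0.602, 0.0]
ft_force: [-0.2, 0.1, -0.1]
gripper_width: 0.0601
```

View pics/w20.png

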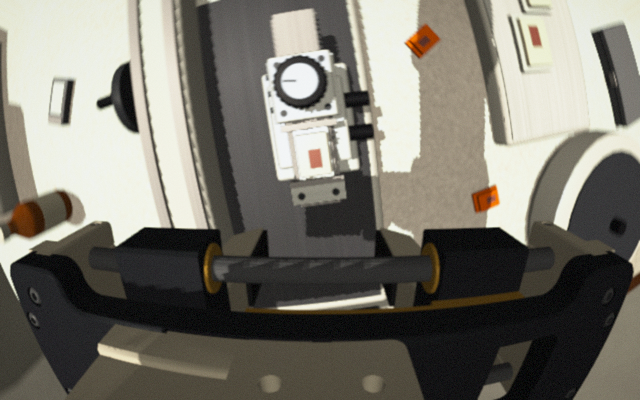

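```bash
python3 - <<'E'
from h import *
T=[]
im=cv2.imread('pics/w20.png')
cv2.imwrite('pics/c20.png',cv2.resize(im[45:210,250:380],None,fx=3.6,fy=3.6,interpolation=cv2.INTER_CUBIC))
cv2.imwrite('pics/c20b.png',cv2.resize(im[110:210,260:370],None,fx=6,fy=6,interpolation=cv2.INTER_CUBIC))
for i in range(4): T.append(ctrl.observe()['torque'][2]);vision.snapshot('side')
print(T)
E
```

```text
[np.float64(0.029399534976391646), np.float64(0.031898420818584794), np.float64(-0.013611246505283114), np.float64(-0.016635320366836206)]
```

View pics/c20.png

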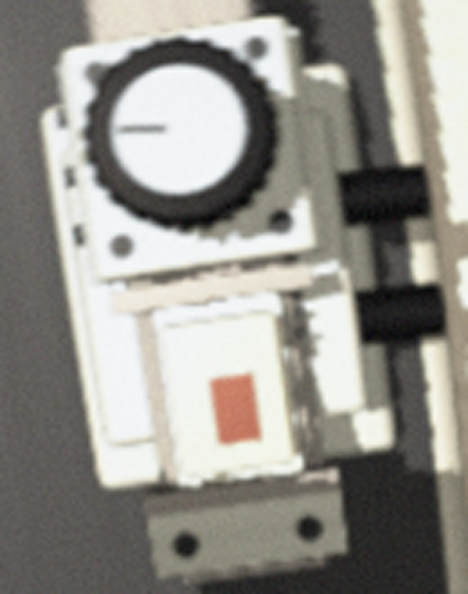

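View pics/c20b.png

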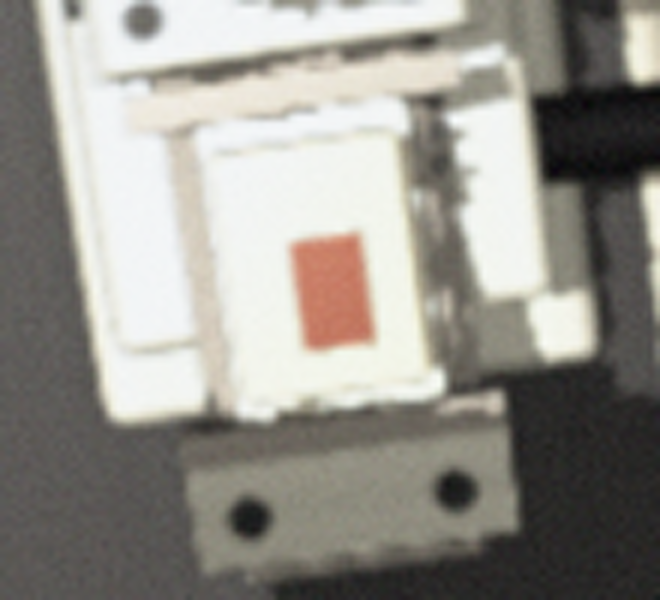

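The cassette now bears on both the plate and the facing with no visible gap, flat and square. I'll cross-check the knob's total turn from its mark, and the cassette's pose.

```bash
python3 - <<'E'
from h import *
import pickle
c9=pickle.load(open('w9.pkl','rb'));c=pickle.load(open('w20.pkl','rb'))
g=lambda x,y:onz('wrist',(270+x/6-.4,20+y/6-.4),.181,c9); k=lambda x,y:onz('wrist',(250+x/3.6-.4,45+y/3.6-.4),.181,c)
a=g(330,333)-g(305,262); b=k(117,130)-k(167,128)
print('turn',(np.arctan2(a[1],a[0])-np.arctan2(b[1],b[0])))
f=lambda p,z:onz('wrist',(260+p[0]/6-.4,110+p[1]/6-.4),z,c)
yaw=np.radians(-9);ex=np.array([np.cos(yaw),np.sin(yaw),0]);ey=np.array([-ex[1],ex[0],0])
for n,A,B,z in [('plate',(130,130),(462,88),.145),('cas near',(195,125),(405,98),.1418),('cas far',(232,420),(445,390),.1418),('face',(185,440),(505,398),.145)]:
    A,B=f(A,z),f(B,z);m=(A+B)/2;d=B-A;print(n,'along',(m@ex).round(4),'lat',(m@ey).round(4),'len',np.linalg.norm(d).round(4),'yaw',np.degrees(np.arctan2(d[1],d[0])).round(1))
E
```

```text
turn 2.0034086271088736
plate along 0.5612 lat 0.0402 len 0.0435 yaw 80.9
cas near along 0.5618 lat 0.0406 len 0.0278 yaw 81.1
cas far along 0.6015 lat 0.0407 len 0.029 yaw 82.1
face along 0.6029 lat 0.0415 len 0.043 yaw 81.6
```

```bash
python3 -c "
from plant import hand_in, ctrl
o=ctrl.observe();print(o['t'],o['ft_force'],o['gripper_width']);print(hand_in())"
```

```text
24.7 [ 0.48481749 -0.02099694  0.65795399] 0.05981901900492914
the job is handed in; nothing more can be done
None
```

I laid the small cassette wax up and lengthwise on the clamp bed, let it go, and ran the moving jaw up about 2.05 rad until it was nipped against the end jaw. I then let go of the knob, backed the arm clear and handed in at 24.7 s. No verdict is reported.

- **Last picture:** it shows no gap at either jaw. The cassette looks flat, square to the jaws within about 1°, and within about 1 mm of the bed's middle line.
- **Clamping force:** I estimate 9–12 N, and this is indirect. Knob torque averaged about 0.255 N·m against about 0.19 empty, with single readings scattered by about 0.03. The turn past the estimated point of contact gives about the same. I did not re-grip the knob to confirm it.
- **Things that disagreed:**
  - The cassette slid about 3 mm down in the grip before it was set down. The touchdown press reached 27 N before I eased it off, and it still lies flat.
  - The knob's mark gives 2.00 rad of turn, against 2.05 rad from the arm; that is about what I can read from the picture.

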